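Gauge a screw foot from the optics kit

TASK

Try the square screw foot that stands on the gauge's base plate: lower it over the threaded stud with its sides parallel to the base plate and screw it clockwise as far as it will go. If it turns fully home onto the pedestal, unscrew it and set it down upright in the larger compartment of the blue sorting box; if it stops short, put it upright in the smaller compartment. Leave the other square foot where it is.

Things in the scene. Friction and masses are not known exactly. Their poses are not given: they have to be found in the camera images.
- foot_a_mid (a point): Square aluminium screw foot, 42 mm square, 36 mm tall, 90 g, upright, hollow and threaded below. Point: its centre, 18 mm above its underside; z up, x and y square to its sides (alike at every quarter turn). Grip opposite sides, upper half. foot_a and foot_b look alike: try the one on the gauge's plate, about 115 mm from the stud; the other, over 180 mm from it, stays. Which is which changes.
- foot_b_mid (a point): As foot_a, point and axes alike. Started on the gauge, a good foot is fully home (underside flat on the pedestal) after about 1.25 rad clockwise from above; a bad one stops with its underside 6.5 mm above the pedestal after about 0.55 rad. Push down lightly (under 15 N) while turning. To take it off, turn back as far, rising 9 mm per rad, then lift.
- gauge_seat (a point): Steel thread gauge, fixed. Point: stud axis at the pedestal's flat top, 52 mm above the table; x, y along the base plate's sides (x +-50, y -50 to 160 mm; 12 mm thick), z up. Round pedestal 39 mm wide; stud 24 mm tall, 30 mm wide. Four-start thread, 9 mm down per rad clockwise: start with the foot's sides parallel to the plate (to 15 degrees, any quarter turn); its underside then rests 11 mm above the pedestal.
- sortbox: Blue open-topped sorting box, fixed, any yaw: 250 mm along x, 150 mm along y, 32 mm high, walls and floor 4 mm thick. Point: centre of its underside. A divider crosses it at x = +22.5 mm: the larger compartment (141 x 142 mm inside) has its centre at x = -50 mm, the smaller (96 x 142 mm) at x = +73 mm, both at y = 0.
Mind the look-alikes: they are no part of the job. Of the things shaped like the part that bears gauge_seat, the dark steel one is meant.

How it is judged:
By the outcome, as a careful person would: the job done as asked, in the order asked, and still so for the second after the job is handed in, with the robot touching nothing.
It also fails if it takes over 51 s, if anything falls off the work surface, if the arm or the gripper's body presses on something with over 40 N, if the wrist force passes 120 N, or if a joint passes its speed limit or range.

ROBOT

A 6-joint arm with a two-finger parallel gripper is mounted at the origin on the work surface. World frame = base frame: x ahead of the robot, y to its left, z up, the work surface at z = 0. Lengths are in mm, angles in rad, forces in N, time in s.
With the tool pointing down it reaches from about 350 to 775 mm from the base axis. Payload 7.3 kg.
Tool frame: the origin (TCP) lies midway between the tips of the shut fingers; the grasp point (between the pads) lies 19 mm behind it; x points along the fingers, z is the direction in which the jaws open and shut, and the axes are right-handed (so a half turn about x gives the same grasp; the last joint's range is limited). The gripper opens to 92 mm and grips with 3 to 60 N. Pads are 19 mm wide; open, the fingers measure 130 mm over their backs; the gripper's body (75 mm by 190 mm) begins 47 mm behind the grasp point.
Start: joints at [-1.486, 0.342, 1.524, -0, 1.275, -0.146], TCP at [120.119, -511.093, 226.741] pointing down, gripper open.
Joint ranges: [-2.53, 2.53], [-0.77, 2.02], [0.04, 2.7], [-1, 4.14], [0.28, 2.66], [-3.11, 3.11]. Speed limits (rad/s): [2.57, 2.57, 3.14, 3.14, 3.14, 3.14].

INTERFACE

Orientations are given as [roll, pitch, yaw] about the fixed x, y, z axes, in that order (R = Rz(yaw) Ry(pitch) Rx(roll)).
In Python, from plant import monitor, optics, close_job gives the robot as it stands.
- The arm moves only by the tool send_rows, never from a script. Its argument "commands" is a list that holds one entry, the list of rows, each a list of 5 numbers: the shift along the tool's x, y, z in m, then the turn about the tool's x in degrees, then the finger opening in m, from 0 to 0.0918. A call has 1 to 10 rows; each row shifts and turns the pose as measured when the row begins, along the tool's axes as they then stand; what a row does not reach is not made up. A row lasts 1/12 s, in which the tool goes at most 41.7 mm and 7.16 degrees, less where a joint would pass 70% of its speed; a pose out of reach is approached as far as the arm can. A call with a gripper value outside its range is refused whole. The fingers move at their own pace and stop on an object; the grip force is fixed at half the most. Time passes only in rows, so rows that do not move let the fingers close. It gives the time, the measured TCP pose, the force and the opening at its end, in the units of the state.
- monitor.get_obs(): the state, without advancing time (a new reading comes with each control period).
- optics.capture(name): name is "scene" or "side" or "wrist"; returns a dict with "color" (420x560x3 uint8, blue, green, red), "camera_matrix" (3x3 intrinsics, pixels), "camera_from_world" (4x4, takes a point from world to camera coordinates); the wrist camera has in their place "T_tool_cam" (4x4, takes a point from camera to tool coordinates, whose origin is the TCP and whose axes are the tool frame's). Camera axes: x right, y down, z forward; pixel columns grow to the right and rows downward; lengths in mm; the calibration is good to about 2 mm. The wrist camera is an equidistant fisheye: a pixel r from the principal point sees the ray r / f radians off the axis. A picture is of the moment at which its call begins: read the wrist's pose just before it. There is no depth.
- close_job(): hands the job in, once; it reports no verdict.
The state is a dict: "time": time; "joint_positions": joint angles; "dq": joint speeds; "tau": joint torques, N m; "tool_pos": TCP position; "tcp_rot": TCP orientation; "contact_force": force on the tool from outside, world axes, zero at the start; "moment": the same for the moment, N m; "grip_width": finger opening in mm.
Only numpy, scipy, OpenCV 4.12 (cv2) and the standard library are available. Lean on these libraries where they do the work, as an engineer would, in place of code of your own. Each camera call takes 0.05 s, during which the arm holds its last target.

## Working session

There is one attempt and no reset: what is moved stays moved. The work goes in short steps, Python scripts to look and compute and a tool call to move; the robot and the scene stay as the last step left them, time stands still between calls to the robot, and variables do not carry over. Pictures are saved under pics/ and viewed, and the job is handed in when it is done.

Besides the shell and the picture viewer there is one more tool, called after ">>>" in YAML: its name, and indented under it one key for each argument. send_rows: Moves the arm, as the interface text tells. Its arguments: {"type":"object","properties":{"commands":{"type":"array","items":{"type":"array","items":{"type":"array","items":{"type":"number"}}}}},"required":["commands"]}

```bash
mkdir -p pics; ls; python3 - <<'E'
from plant import monitor, optics, close_job
import cv2
o=monitor.get_obs();print(o)
for n in("scene","side","wrist"):
    d=optics.capture(n);cv2.imwrite(f"pics/{n}0.png",d["color"])
    print(n,{k:v.tolist() for k,v in d.items() if k!="color"})
E
```

```text
pics
{'time': 0.0, 'joint_positions': array([-1.48600198e+00,  3.42698718e-01,  1.52501660e+00,  8.66790127e-06,
        1.27539374e+00, -1.46039110e-01]), 'dq': array([-7.29711113e-04, -1.19424480e-03, -5.27153548e-05,  7.70525492e-05,
        1.13884956e-03, -9.60409927e-04]), 'tau': array([ 9.26639805e-04, -4.31243849e+01, -2.44224983e+01,  7.17474218e-02,
        5.58800879e-02, -1.50353062e-04]), 'tool_pos': array([ 120.0837636 , -510.66551104,  226.05756568]), 'tcp_rot': array([2.99008766, 1.56927989, 1.65012227]), 'contact_force': array([-0.09436538, -0.57704838,  0.41601342]), 'moment': array([ 0.05016679, -0.03278423,  0.01076394]), 'grip_width': 92.18088299163853}
scene {'camera_matrix': [[411.59798826967005, 0.0, 278.2253331946012], [0.0, 411.59798826967005, 209.04592460840888], [0.0, 0.0, 1.0]], 'camera_from_world': [[0.7515253661462198, 0.6595784268439642, -0.012881105574915504, -295.5935963019652], [0.44299205597535035, -0.5190223847629314, -0.7310087567585847, -106.32917814127399], [-0.488843187925865, 0.5436653961372208, -0.6822464911316408, 1276.1744434906532], [0.0,
[... 186 characters left out ...]
68345548, -0.4864270706489687, 0.00958763744343299, 356.3419886362237], [-0.3712286074500857, 0.6537647665502702, -0.6593792164059623, 185.95015791618678], [0.31447184112819004, -0.579638106888543, -0.7517493772395906, 1058.195707111804], [0.0, 0.0, 0.0, 1.0]]}
wrist {'camera_matrix': [[325.19226210127806, 0.0, 277.3791000275015], [0.0, 325.19226210127806, 204.19560350165543], [0.0, 0.0, 1.0]], 'T_tool_cam': [[0.0015032685026138534, -0.2742450168540047, 0.9616586769298939, -157.89680447070413], [0.00014859728865548443, -0.9616596916389212, -0.27424553851572325, 74.37678916247067], [0.9999988590506756, 0.0005551645520366962, -0.0014048806587422438, -0.2127159711051707], [0.0, 0.0, 0.0, 1.0]]}
```

View pics/scene0.png

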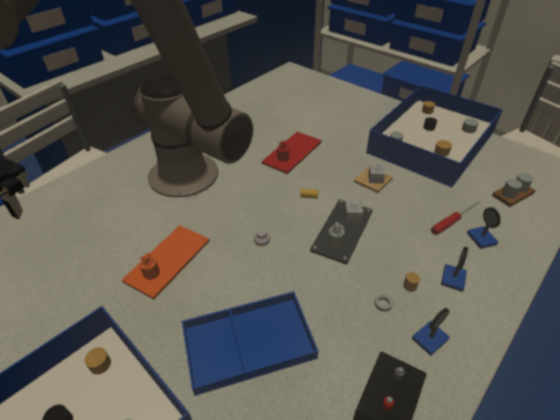

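View pics/side0.png

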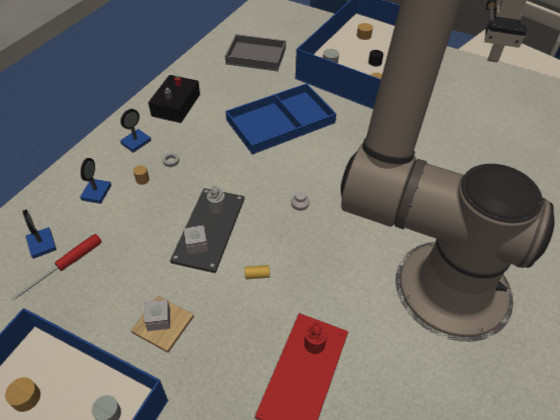

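View pics/wrist0.png

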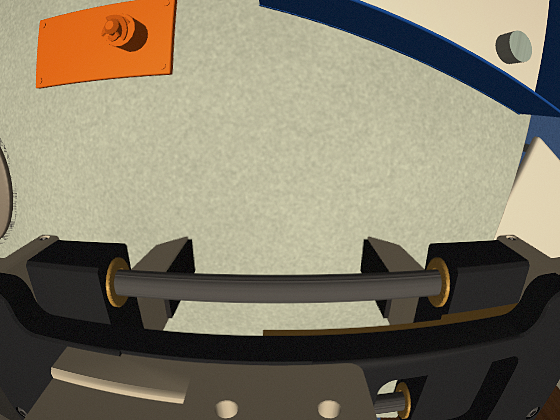

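```bash
python3 - <<'E'
import cv2
s=cv2.imread("pics/scene0.png");t=cv2.imread("pics/side0.png")
def c(im,x,y,w,h,k,n):
    cv2.imwrite(n,cv2.resize(cv2.convertScaleAbs(im[y:y+h,x:x+w],alpha=1.6),None,fx=k,fy=k,interpolation=cv2.INTER_CUBIC))
c(s,300,180,90,90,6.6667,"pics/c1.png")
c(t,160,180,90,100,6,"pics/c2.png")
c(s,170,285,160,110,5,"pics/c3.png")
c(t,215,80,130,80,6,"pics/c4.png")
E
```

```text
(no output)
```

View pics/c1.png

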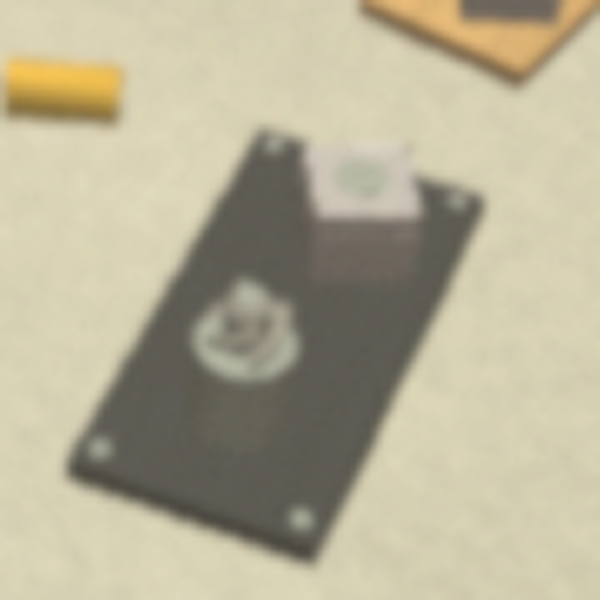

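View pics/c2.png

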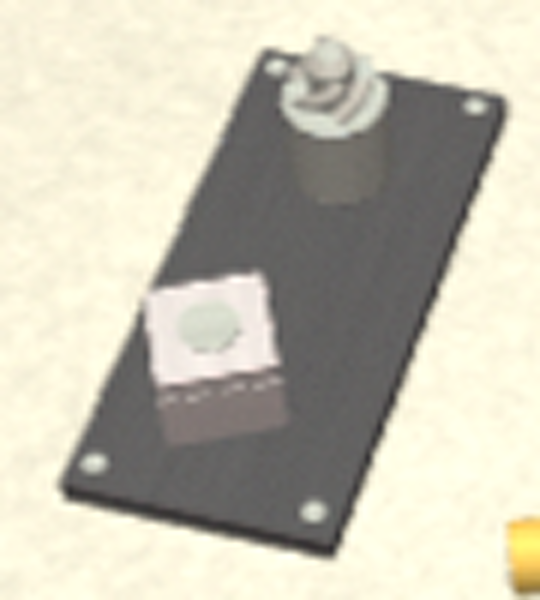

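View pics/c3.png

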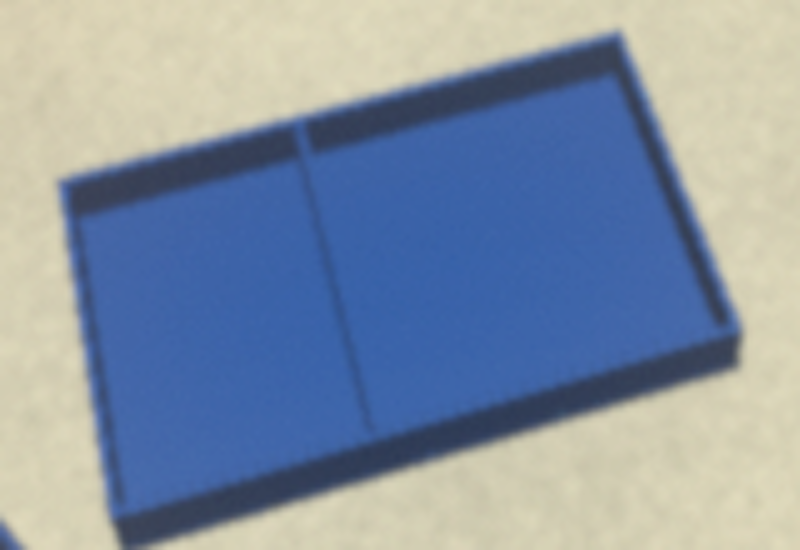

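View pics/c4.png

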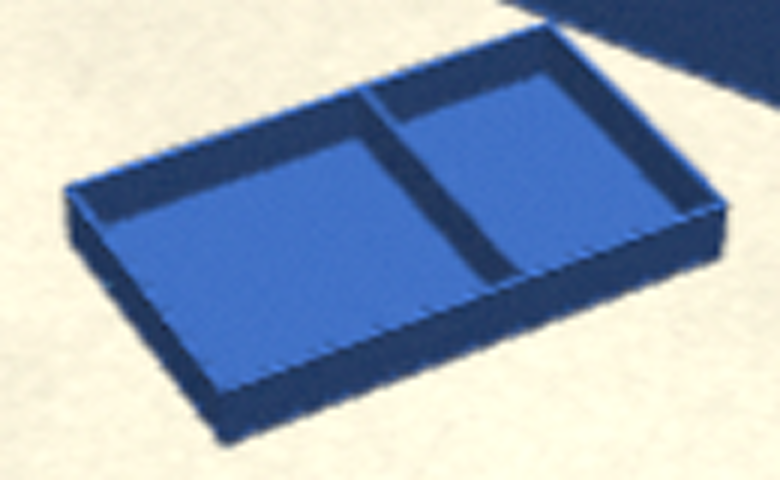

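```bash
cat > h.py <<'E'
import numpy as np
from scipy.spatial.transform import Rotation as R
def ray(d,uv):
    K=np.array(d["camera_matrix"]);T=np.array(d["camera_from_world"])
    r=np.linalg.inv(K)@[uv[0],uv[1],1];Rm=T[:3,:3]
    return -Rm.T@T[:3,3],Rm.T@r
def onz(d,uv,z):
    c,v=ray(d,uv);return (c+v*(z-c[2])/v[2])[:2]
def fit2(loc,wp):  # yaw & translation
    loc=np.array(loc,float);wp=np.array(wp);a=loc-loc.mean(0);b=wp-wp.mean(0)
    th=np.arctan2((a[:,0]*b[:,1]-a[:,1]*b[:,0]).sum(),(a*b).sum())
    c,s=np.cos(th),np.sin(th);M=np.array([[c,-s],[s,c]])
    t=wp.mean(0)-M@loc.mean(0)
    return t,th,np.linalg.norm(loc@M.T+t-wp,axis=1)
E
python3 - <<'E'
from h import *
from plant import optics
S=optics.capture("scene");T=optics.capture("side")
a=lambda P,k,x,y:[(x+u/k,y+v/k) for u,v in P]
def go(name,loc,z,ps,pt):
    for n,d,P in(("scene",S,ps),("side",T,pt)):
        w=[onz(d,p,z) for p in P]
        t,th,r=fit2(loc,w);print(name,n,t.round(1),np.degrees(th).round(1),r.round(1))
# plate: order: foot-end left.. local y 160 at foot end
ps=a([(260,132),(485,203),(312,548),(72,467)],60/9,300,180)
pt=a([(335,547),(65,485),(265,50),(507,100)],6,160,180)
go("plate",[(-50,160),(50,160),(50,-50),(-50,-50)],12,ps,pt)
fs=a([(305,143),(410,147),(422,213),(312,215)],60/9,300,180)
ft=a([(282,372),(158,385),(145,297),(262,272)],6,160,180)
go("foot",[(-21,21),(21,21),(21,-21),(-21,-21)],48,fs,ft)
bs=a([(62,182),(620,33),(740,332),(117,513)],5,170,285)
bt=a([(549,22),(66,188),(222,395),(725,205)],6,215,80)
# smaller compartment (x+) is at scene left
go("box",[(125,-75),(-125,-75),(-125,75),(125,75)],32,bs,bt)
for d,p in((S,a([(247,335)],60/9,300,180)[0]),(T,a([(335,97)],6,160,180)[0])):print("ped",onz(d,p,52).round(1))
E
```

```text
plate scene [530.   64.7] 14.8 [1.4 2.7 4.3 3.2]
plate side [522.3  68.7] 15.0 [1.  1.9 1.  2. ]
foot scene [509.6 173.6] 39.3 [0.2 1.6 1.9 0.7]
foot side [503.5 175.5] 41.9 [1.5 2.1 1.4 1.2]
box scene [ 552.5 -273.3] -121.7 [2.4 2.2 2.3 3.7]
box side [ 547.2 -270.9] -121.1 [148.2 149.9 148.7 149.5]
ped [526.8  70.2]
ped [523.6  68.1]
```

```bash
cat >> h.py <<'E'
def pose():
    from plant import monitor
    o=monitor.get_obs();return o,np.array(o["tool_pos"]),R.from_euler("xyz",o["tcp_rot"]).as_matrix()
def st():
    o,p,M=pose();print("t",round(o["time"],2),"p",p.round(1),"jawyaw",np.degrees(np.arctan2(M[1,2],M[0,2])).round(2),"x",M[:,0].round(4),"j",np.round(o["joint_positions"],3),"F",np.round(o["contact_force"],1),"M",np.round(o["moment"],2),"w",round(o["grip_width"],1))
    return o,p,M
def to(tgt,yaw=None):
    "print tool shift in mm (current axes) and turn (deg, + = clockwise seen from above)"
    o,p,M=st();d=M.T@(np.array(tgt)-p);print("shift mm",d.round(1),"n rows",np.linalg.norm(d)/41.7)
    if yaw is not None:
        cur=np.degrees(np.arctan2(M[1,2],M[0,2]));print("turn",[round(-(yaw+k*90-cur),1) for k in range(-3,4)])
E
python3 -c "
from h import *
to([506,174.5,226],40.5);o,p,M=pose();print(M.round(3))"
```

```text
t 0.25 p [ 120.1 -510.9  226.4] jawyaw -76.77 x [-1.e-04  7.e-04 -1.e+00] j [-1.486  0.342  1.525 -0.     1.275 -0.146] F [-0.  -0.5 -0.2] M [ 0.05 -0.01  0.04] w 91.9
shift mm [   0.8  532.5 -578.9] n rows 18.86236193275741
turn [np.float64(152.7), np.float64(62.7), np.float64(-27.3), np.float64(-117.3), np.float64(-207.3), np.float64(-297.3), np.float64(-387.3)]
[[-0.     0.973  0.229]
 [ 0.001  0.229 -0.973]
 [-1.     0.    -0.001]]
```

```bash
python3 -c "
from h import *
to([430,-200,240])"
```

```text
t 0.25 p [ 120.1 -510.9  226.4] jawyaw -76.77 x [-1.e-04  7.e-04 -1.e+00] j [-1.486  0.342  1.525 -0.     1.275 -0.146] F [-0.  -0.5 -0.2] M [ 0.05 -0.01  0.04] w 91.9
shift mm [ -13.4  372.8 -231.8] n rows 10.531620456763097
```

>>> send_rows:
  commands:
    - [[-0.0015, 0.034, -0.021, 0, 0.0918], [-0.0015, 0.034, -0.021, 0, 0.0918], [-0.0015, 0.034, -0.021, 0, 0.0918], [-0.0015, 0.034, -0.021, 0, 0.0918], [-0.0015, 0.034, -0.021, 0, 0.0918], [-0.0015, 0.034, -0.021, 0, 0.0918], [-0.0015, 0.034, -0.021, 0, 0.0918], [-0.0015, 0.034, -0.021, 0, 0.0918], [-0.0015, 0.034, -0.021, 0, 0.0918], [-0.0015, 0.034, -0.021, 0, 0.0918]]

```text
time: 1.08
tool_pos: [408.8, -223.4, 240.0]
tcp_rot: [-1.126, 1.57, -2.481]
contact_force: [0.3, -0.9, 0.2]
grip_width: 91.3
```

```bash
python3 -c "
from h import *
to([500,150,240],40.5)"
```

```text
t 1.08 p [ 408.8 -223.4  240. ] jawyaw -77.64 x [-1.e-03 -8.e-04 -1.e+00] j [-6.640e-01  2.230e-01  1.654e+00 -1.000e-03  1.266e+00  6.910e-01] F [ 0.3 -0.9  0.2] M [ 0.01 -0.04 -0.03] w 91.3
shift mm [  -0.4  169.  -345.2] n rows 9.216798208401638
turn [np.float64(151.9), np.float64(61.9), np.float64(-28.1), np.float64(-118.1), np.float64(-208.1), np.float64(-298.1), np.float64(-388.1)]
```

>>> send_rows:
  commands:
    - [[0, 0.0185, -0.036, 0, 0.0918], [0, 0.0185, -0.036, 0, 0.0918], [0, 0.0185, -0.036, 0, 0.0918], [0, 0.0185, -0.036, 0, 0.0918], [0, 0.0185, -0.036, 0, 0.0918], [0, 0.0185, -0.036, 0, 0.0918], [0, 0.0185, -0.036, 0, 0.0918], [0, 0.0185, -0.036, 0, 0.0918], [0, 0, 0, 0, 0.0918]]

```text
time: 1.83
tool_pos: [495.7, 104.8, 239.7]
tcp_rot: [1.425, 1.567, 0.076]
contact_force: [-0.9, -0.9, -1.0]
grip_width: 91.7
```

>>> send_rows:
  commands:
    - [[0, 0, 0, -7, 0.0918], [0, 0, 0, -7, 0.0918], [0, 0, 0, -7, 0.0918], [0, 0, 0, -7, 0.0918], [0, 0, 0, -7, 0.0918], [0, 0, 0, -7, 0.0918], [0, 0, 0, -7, 0.0918], [0, 0, 0, -7, 0.0918], [0, 0, 0, -7, 0.0918], [0, 0, 0, -7, 0.0918]]

```text
time: 2.67
tool_pos: [494.3, 107.8, 237.8]
tcp_rot: [-2.231, 1.57, -2.331]
contact_force: [0.5, 0.3, -0.2]
grip_width: 91.7
```

>>> send_rows:
  commands:
    - [[0, 0, 0, -7, 0.0918], [0, 0, 0, -7, 0.0918], [0, 0, 0, -7, 0.0918], [0, 0, 0, -7, 0.0918], [0, 0, 0, -7, 0.0918], [0, 0, 0, -7, 0.0918], [0, 0, 0, -6, 0.0918], [0, 0, 0, 0, 0.0918]]

```text
time: 3.33
tool_pos: [493.3, 105.4, 236.8]
tcp_rot: [2.832, 1.567, -2.685]
contact_force: [-0.1, 0.6, 1.2]
grip_width: 91.5
```

```bash
python3 - <<'E'
from h import *
from plant import optics
import cv2
st()
d=optics.capture("wrist");cv2.imwrite("pics/w1.png",d["color"])
E
```

```text
t 3.33 p [493.3 105.4 236.8] jawyaw 43.86 x [-0.0035 -0.0017 -1.    ] j [ 0.059  0.298  1.559 -0.002  1.288 -0.706] F [-0.1  0.6  1.2] M [ 0.06 -0.1   0.02] w 91.5
```

View pics/w1.png

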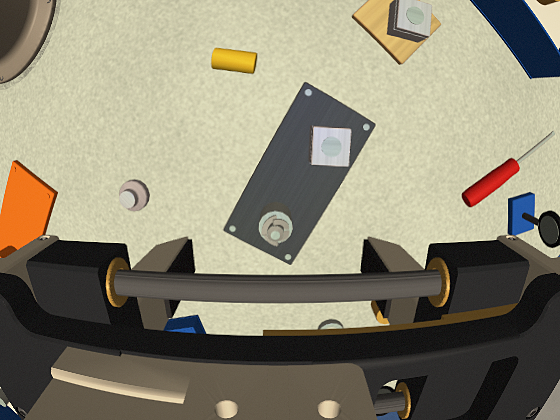

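```bash
python3 - <<'E'
import cv2
t=cv2.imread("pics/w1.png")
cv2.imwrite("pics/w1c.png",cv2.resize(t[75:275,200:400],None,fx=3,fy=3,interpolation=cv2.INTER_CUBIC))
E
```

```text
(no output)
```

View pics/w1c.png

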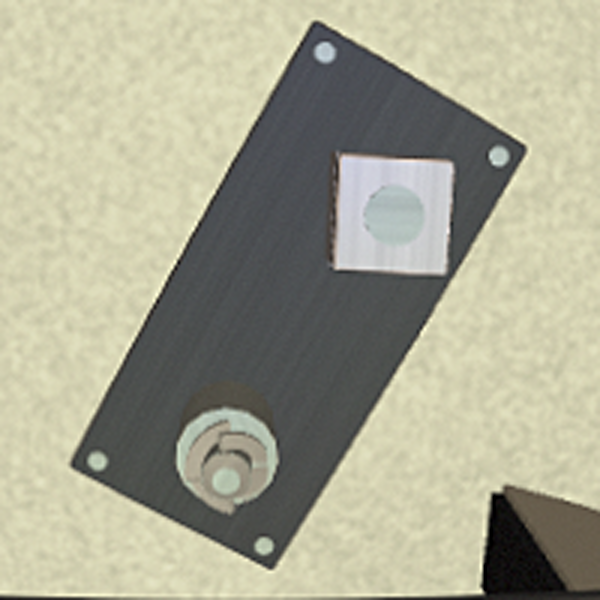

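```bash
cat >> h.py <<'E'
def wonz(d,p,M,uv,z):
    K=np.array(d["camera_matrix"]);T=np.array(d["T_tool_cam"])
    x,y=(uv[0]-K[0,2])/K[0,0],(uv[1]-K[1,2])/K[1,1];th=np.hypot(x,y)
    v=np.array([x/th*np.sin(th),y/th*np.sin(th),np.cos(th)])
    c=p+M@T[:3,3];w=M@T[:3,:3]@v
    return (c+w*(z-c[2])/w[2])[:2]
E
python3 - <<'E'
from h import *
from plant import optics
o,p,M=pose();d=optics.capture("wrist")
a=lambda P:[(200+u/3-0.33,75+v/3-.33) for u,v in P]
for n,L,z,P in (("plate",[(-50,160),(50,160),(50,-50),(-50,-50)],12,[(315,20),(527,148),(273,569),(71,465)]),
 ("foot",[(-21,21),(21,21),(21,-21),(-21,-21)],48,[(339,153),(455,160),(446,274),(333,269)])):
    w=np.array([wonz(d,p,M,q,z) for q in a(P)]);t,th,r=fit2(L,w);print(n,t.round(1),np.degrees(th).round(1),r.round(1),np.linalg.norm(w-np.roll(w,1,0),axis=1).round(1))
print(wonz(d,p,M,a([(228,459)])[0],52),wonz(d,p,M,a([(226,482)])[0],76))
to([500,150,240],40.5)
E
```

```text
plate [525.7  68.2] 14.6 [1.5 1.8 1.3 1.9] [207.1  98.3 207.4  98.3]
foot [506.9 174.6] 41.5 [0.2 0.1 0.3 0.1] [41.8 42.1 41.7 41.7]
[526.63835651  67.61339886] [526.21804031  67.34024024]
t 3.43 p [493.3 105.4 236.8] jawyaw 43.44 x [-0.0034 -0.0017 -1.    ] j [ 0.059  0.298  1.559 -0.002  1.288 -0.698] F [-0.4 -0.1  0. ] M [-0.02 -0.18 -0.01] w 91.7
shift mm [-3.3 27.8 35.5] n rows 1.0832211827393023
turn [np.float64(272.9), np.float64(182.9), np.float64(92.9), np.float64(2.9), np.float64(-87.1), np.float64(-177.1), np.float64(-267.1)]
```

```bash
python3 -c "
from h import *
to([506.9,174.6,100],41.5)"
```

```text
t 3.43 p [493.3 105.4 236.8] jawyaw 43.44 x [-0.0034 -0.0017 -1.    ] j [ 0.059  0.298  1.559 -0.002  1.288 -0.698] F [-0.4 -0.1  0. ] M [-0.02 -0.18 -0.01] w 91.7
shift mm [136.6  40.7  57.9] n rows 3.69052446307638
turn [np.float64(271.9), np.float64(181.9), np.float64(91.9), np.float64(1.9), np.float64(-88.1), np.float64(-178.1), np.float64(-268.1)]
```

>>> send_rows:
  commands:
    - [[0, 0.0136, 0.0193, 0, 0.0918], [0, 0.0136, 0.0193, 0, 0.0918], [0, 0.0136, 0.0193, 0, 0.0918], [0.03, 0, 0, 1.9, 0.0918], [0.03, 0, 0, 0, 0.0918], [0.03, 0, 0, 0, 0.0918], [0.03, 0, 0, 0, 0.0918], [0, 0, 0, 0, 0.0918], [0, 0, 0, 0, 0.0918]]

```text
time: 4.18
tool_pos: [510.5, 177.7, 115.0]
tcp_rot: [-0.79, 1.567, -0.099]
contact_force: [-0.4, 0.2, 0.6]
grip_width: 91.8
```

```bash
python3 -c "
from h import *
to([506.9,174.6,20],41.5)"
```

```text
t 4.18 p [510.5 177.7 115. ] jawyaw 39.57 x [ 3.9e-03 -4.0e-04 -1.0e+00] j [ 1.940e-01  4.820e-01  1.639e+00 -1.000e-03  1.016e+00 -4.960e-01] F [-0.4  0.2  0.6] M [ 0.05 -0.19  0.02] w 91.8
shift mm [95.   0.1 -5. ] n rows 2.28059713931125
turn [np.float64(268.1), np.float64(178.1), np.float64(88.1), np.float64(-1.9), np.float64(-91.9), np.float64(-181.9), np.float64(-271.9)]
```

>>> send_rows:
  commands:
    - [[0.02, 0, -0.0025, -1, 0.0918], [0.02, 0, -0.0025, -1, 0.0918], [0.02, 0, 0, 0, 0.0918], [0.015, 0, 0, 0, 0.0918], [0.01, 0, 0, 0, 0.0918], [0, 0, 0, 0, 0.0918]]

```text
time: 4.68
tool_pos: [515.1, 175.4, 38.2]
tcp_rot: [-0.582, 1.55, 0.135]
contact_force: [-1.3, -0.5, 0.4]
grip_width: 92.1
```

```bash
python3 -c "
from h import *
to([506.9,174.6,21],41.5)
from plant import optics
import cv2
d=optics.capture('wrist');cv2.imwrite('pics/w2.png',d['color'])"
```

```text
t 4.68 p [515.1 175.4  38.2] jawyaw 41.09 x [ 0.021   0.0029 -0.9998] j [ 0.188  0.587  1.715 -0.002  0.818 -0.528] F [-1.3 -0.5  0.4] M [-0.01 -0.14 -0.  ] w 92.1
shift mm [17.  5. -7.] n rows 0.45686032164418205
turn [np.float64(269.6), np.float64(179.6), np.float64(89.6), np.float64(-0.4), np.float64(-90.4), np.float64(-180.4), np.float64(-270.4)]
```

View pics/w2.png

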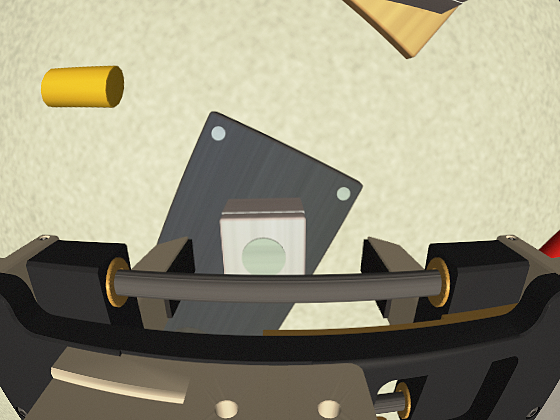

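>>> send_rows:
  commands:
    - [[0, 0, 0, 0, 0.0918], [0, 0, 0, 0, 0.0918], [0, 0, 0, 0, 0.0918]]

```text
time: 4.98
tool_pos: [518.3, 176.0, 43.2]
tcp_rot: [-0.566, 1.542, 0.15]
contact_force: [-0.0, -0.4, 0.0]
grip_width: 91.5
```

```bash
python3 -c "
from h import *
st()"
```

```text
t 4.98 p [518.3 176.   43.2] jawyaw 41.04 x [ 0.0286  0.0043 -0.9996] j [ 1.880e-01  5.810e-01  1.709e+00 -1.000e-03  8.230e-01 -5.270e-01] F [-0.  -0.4  0. ] M [ 0.04 -0.13  0.01] w 91.5
```

>>> send_rows:
  commands:
    - [[-0.04, 0, 0, 0, 0.0918], [-0.04, 0, 0, 0, 0.0918], [0, 0, 0, 0, 0.0918]]

```text
time: 5.23
tool_pos: [515.6, 175.5, 125.6]
tcp_rot: [-0.57, 1.545, 0.145]
contact_force: [0.5, 1.2, 0.9]
grip_width: 91.5
```

```bash
python3 -c "
from h import *
st()"
```

```text
t 5.23 p [515.6 175.5 125.6] jawyaw 41.0 x [ 0.0254  0.0037 -0.9997] j [ 1.880e-01  4.650e-01  1.635e+00 -1.000e-03  1.016e+00 -5.270e-01] F [0.5 1.2 0.9] M [ 0.01 -0.2  -0.03] w 91.5
```

>>> send_rows:
  commands:
    - [[0, 0, 0, 0, 0.0918], [0, 0, 0, 0, 0.0918], [0, 0, 0, 0, 0.0918]]

```text
time: 5.48
tool_pos: [516.8, 175.8, 128.8]
tcp_rot: [-0.562, 1.538, 0.153]
contact_force: [-0.7, 0.5, -0.2]
grip_width: 91.7
```

```bash
python3 -c "
from h import *
st()"
```

```text
t 5.48 p [516.8 175.8 128.8] jawyaw 41.0 x [ 0.032   0.0049 -0.9995] j [ 1.880e-01  4.600e-01  1.634e+00 -1.000e-03  1.016e+00 -5.270e-01] F [-0.7  0.5 -0.2] M [-0.05 -0.14  0.  ] w 91.7
```

>>> send_rows:
  commands:
    - [[0, 0, 0, 0, 0.0918], [0, 0, 0, 0, 0.0918], [0, 0, 0, 0, 0.0918]]

```text
time: 5.73
tool_pos: [515.7, 175.6, 126.8]
tcp_rot: [-0.565, 1.542, 0.15]
contact_force: [-0.2, -0.5, -0.4]
grip_width: 92.0
```

```bash
python3 -c "
from h import *
st()"
```

```text
t 5.73 p [515.7 175.6 126.8] jawyaw 41.0 x [ 0.0283  0.0043 -0.9996] j [ 1.880e-01  4.620e-01  1.636e+00 -1.000e-03  1.015e+00 -5.270e-01] F [-0.2 -0.5 -0.4] M [ 0.06 -0.13 -0.02] w 92.0
```

>>> send_rows:
  commands:
    - [[-0.01, 0, 0, 0, 0.0918], [-0.02, 0, 0, 0, 0.0918], [-0.02, 0, 0, 0, 0.0918], [-0.02, 0, 0, 0, 0.0918], [-0.02, 0, 0, 0, 0.0918], [-0.01, 0, 0, 0, 0.0918], [-0.005, 0, 0, 0, 0.0918]]

```text
time: 6.32
tool_pos: [510.3, 174.6, 234.6]
tcp_rot: [-0.59, 1.554, 0.126]
contact_force: [-0.3, 0.6, -0.0]
grip_width: 91.6
```

```bash
python3 -c "
from h import *
st()"
```

```text
t 6.32 p [510.3 174.6 234.6] jawyaw 40.98 x [ 0.0171  0.0022 -0.9999] j [ 1.880e-01  3.530e-01  1.486e+00 -1.000e-03  1.286e+00 -5.270e-01] F [-0.3  0.6 -0. ] M [ 0.02 -0.12  0.05] w 91.6
```

>>> send_rows:
  commands:
    - [[-0.01, 0, 0, 0, 0.0918], [-0.015, 0, 0, 0, 0.0918], [-0.015, 0, 0, 0, 0.0918], [-0.015, 0, 0, 0, 0.0918], [-0.015, 0, 0, 0, 0.0918], [-0.015, 0, 0, 0, 0.0918], [-0.01, 0, 0, 0, 0.0918], [-0.005, 0, 0, 0, 0.0918]]

```text
time: 6.98
tool_pos: [506.6, 174.0, 338.3]
tcp_rot: [-0.633, 1.56, 0.082]
contact_force: [-0.1, 0.5, 1.3]
grip_width: 92.1
```

```bash
python3 -c "
from h import *
st()"
```

```text
t 6.98 p [506.6 174.  338.3] jawyaw 40.97 x [ 1.050e-02  9.000e-04 -9.999e-01] j [ 1.880e-01  2.960e-01  1.285e+00 -1.000e-03  1.549e+00 -5.270e-01] F [-0.1  0.5  1.3] M [-0.03 -0.19  0.01] w 92.1
```

>>> send_rows:
  commands:
    - [[0.015, 0, 0, 0, 0.0918], [0.03, 0, 0, 0, 0.0918], [0.04, 0, 0, 0, 0.0918], [0.04, 0, 0, 0, 0.0918], [0.03, 0, 0, 0, 0.0918], [0.015, 0, 0, 0, 0.0918], [0.005, 0, 0, 0, 0.0918]]

```text
time: 7.57
tool_pos: [509.8, 174.4, 159.3]
tcp_rot: [-0.589, 1.553, 0.126]
contact_force: [-0.2, 0.6, 0.8]
grip_width: 91.9
```

```bash
python3 -c "
from h import *
st()"
```

```text
t 7.57 p [509.8 174.4 159.3] jawyaw 40.97 x [ 0.0175  0.0022 -0.9998] j [ 1.880e-01  4.210e-01  1.602e+00 -1.000e-03  1.101e+00 -5.260e-01] F [-0.2  0.6  0.8] M [ 0.05 -0.12 -0.04] w 91.9
```

>>> send_rows:
  commands:
    - [[-0.01, 0, 0, 0, 0.0918], [-0.01, 0, 0, 0, 0.0918], [-0.01, 0, 0, 0, 0.0918], [-0.01, 0, 0, 0, 0.0918], [-0.01, 0, 0, 0, 0.0918], [-0.01, 0, 0, 0, 0.0918], [-0.01, 0, 0, 0, 0.0918], [-0.01, 0, 0, 0, 0.0918], [-0.01, 0, 0, 0, 0.0918], [-0.01, 0, 0, 0, 0.0918]]

```text
time: 8.4
tool_pos: [510.9, 174.9, 283.6]
tcp_rot: [-0.554, 1.533, 0.162]
contact_force: [0.0, 0.3, 0.1]
grip_width: 91.9
```

```bash
python3 -c "
from h import *
st()"
```

```text
t 8.4 p [510.9 174.9 283.6] jawyaw 41.0 x [ 0.0373  0.0061 -0.9993] j [ 1.880e-01  3.100e-01  1.413e+00 -1.000e-03  1.381e+00 -5.270e-01] F [0.  0.3 0.1] M [ 0.04 -0.16  0.07] w 91.9
```

>>> send_rows:
  commands:
    - [[-0.01, 0, 0, 0, 0.0918], [-0.01, 0, 0, 0, 0.0918], [-0.01, 0, 0, 0, 0.0918], [-0.01, 0, 0, 0, 0.0918], [-0.01, 0, 0, 0, 0.0918], [-0.01, 0, 0, 0, 0.0918], [-0.01, 0, 0, 0, 0.0918], [-0.01, 0, 0, 0, 0.0918], [-0.01, 0, 0, 0, 0.0918], [-0.01, 0, 0, 0, 0.0918]]

```text
time: 9.23
tool_pos: [504.2, 174.1, 423.3]
tcp_rot: [-0.538, 1.485, 0.178]
contact_force: [-0.2, -0.4, -0.3]
grip_width: 91.9
```

```bash
python3 -c "
from h import *
st()"
```

```text
t 9.23 p [504.2 174.1 423.3] jawyaw 41.1 x [ 0.0838  0.0151 -0.9964] j [ 1.890e-01  2.380e-01  1.145e+00 -1.000e-03  1.674e+00 -5.270e-01] F [-0.2 -0.4 -0.3] M [-0.01 -0.09 -0.01] w 91.9
```

>>> send_rows:
  commands:
    - [[0, 0, 0, 0, 0.0918]]

```text
time: 9.32
tool_pos: [504.2, 174.1, 428.6]
tcp_rot: [-0.537, 1.477, 0.179]
contact_force: [0.8, 0.3, 0.2]
grip_width: 91.8
```

```bash
python3 -c "
from h import *
o,p,M=st();print(o['dq'].round(3))"
```

```text
t 9.32 p [504.2 174.1 428.6] jawyaw 41.13 x [ 0.0919  0.0167 -0.9956] j [ 1.890e-01  2.330e-01  1.138e+00 -1.000e-03  1.677e+00 -5.270e-01] F [0.8 0.3 0.2] M [ 0.06 -0.02 -0.01] w 91.8
[ 0.001 -0.03  -0.007  0.     0.003  0.001]
```

>>> send_rows:
  commands:
    - [[0, 0, 0, 0, 0.0918]]

```text
time: 9.4
tool_pos: [503.9, 174.1, 431.2]
tcp_rot: [-0.536, 1.473, 0.18]
contact_force: [0.8, 0.0, -1.2]
grip_width: 92.0
```

```bash
python3 -c "
from h import *
o,p,M=st();print(o['dq'].round(3))"
```

```text
t 9.4 p [503.9 174.1 431.2] jawyaw 41.14 x [ 0.096   0.0175 -0.9952] j [ 1.890e-01  2.300e-01  1.135e+00 -1.000e-03  1.679e+00 -5.270e-01] F [ 0.8  0.  -1.2] M [-0.01 -0.07 -0.05] w 92.0
[ 0.002 -0.039 -0.049  0.     0.029 -0.   ]
```

>>> send_rows:
  commands:
    - [[0, 0, 0, 0, 0.0918]]

```text
time: 9.48
tool_pos: [503.6, 174.1, 432.8]
tcp_rot: [-0.535, 1.47, 0.18]
contact_force: [0.6, -0.2, -0.7]
grip_width: 91.7
```

```bash
python3 -c "
from h import *
o,p,M=st();print(o['dq'].round(3))"
```

```text
t 9.48 p [503.6 174.1 432.8] jawyaw 41.15 x [ 0.0988  0.018  -0.9949] j [ 1.890e-01  2.280e-01  1.134e+00 -1.000e-03  1.679e+00 -5.270e-01] F [ 0.6 -0.2 -0.7] M [-0.01 -0.19 -0.01] w 91.7
[-0.001 -0.02  -0.006  0.001  0.006  0.   ]
```

>>> send_rows:
  commands:
    - [[0.02, 0, 0, 0, 0.0918]]

```text
time: 9.57
tool_pos: [506.2, 174.6, 417.0]
tcp_rot: [-0.535, 1.462, 0.181]
contact_force: [0.5, 0.3, 0.4]
grip_width: 91.6
```

```bash
python3 -c "
from h import *
o,p,M=st();print(o['dq'].round(3))"
```

```text
t 9.57 p [506.2 174.6 417. ] jawyaw 41.18 x [ 0.107   0.0196 -0.9941] j [ 1.900e-01  2.260e-01  1.179e+00 -1.000e-03  1.628e+00 -5.270e-01] F [0.5 0.3 0.4] M [-0.05 -0.05 -0.03] w 91.6
[ 0.     0.022  0.677 -0.003 -0.685  0.   ]
```

>>> send_rows:
  commands:
    - [[0.01, 0, 0, 0, 0.0918], [0.01, 0, 0, 0, 0.0918], [0.01, 0, 0, 0, 0.0918], [0.01, 0, 0, 0, 0.0918], [0.01, 0, 0, 0, 0.0918], [0.01, 0, 0, 0, 0.0918], [0.01, 0, 0, 0, 0.0918], [0.01, 0, 0, 0, 0.0918]]

```text
time: 10.23
tool_pos: [512.0, 175.7, 331.7]
tcp_rot: [-0.535, 1.466, 0.181]
contact_force: [-0.6, -0.3, 1.2]
grip_width: 91.9
```

```bash
python3 -c "
from h import *
o,p,M=st();print(o['dq'].round(3),o['tau'])"
```

```text
t 10.23 p [512.  175.7 331.7] jawyaw 41.17 x [ 0.1027  0.0188 -0.9945] j [ 1.890e-01  2.510e-01  1.369e+00 -1.000e-03  1.417e+00 -5.270e-01] F [-0.6 -0.3  1.2] M [ 0.01 -0.07 -0.02] w 91.9
[-0.002  0.064  0.257 -0.001 -0.309  0.   ] [ 2.75074173e-02 -4.11460519e+01 -2.74445075e+01  4.72843065e-02
  1.59022899e-02  5.03442076e-03]
```

>>> send_rows:
  commands:
    - [[0, -0.01, 0.0172, 0, 0.0918], [0, -0.01, 0.0172, 0, 0.0918], [0, -0.01, 0.0172, 0, 0.0918], [0, -0.01, 0.0172, 0, 0.0918], [0, -0.005, 0.0086, 0, 0.0918]]

```text
time: 10.65
tool_pos: [597.5, 192.4, 336.2]
tcp_rot: [-0.536, 1.478, 0.18]
contact_force: [-0.3, 0.6, -1.1]
grip_width: 91.9
```

```bash
python3 -c "
from h import *
o,p,M=st();print(o['dq'].round(3))"
```

```text
t 10.65 p [597.5 192.4 336.2] jawyaw 41.17 x [ 0.0915  0.0167 -0.9957] j [ 1.900e-01  4.330e-01  1.094e+00 -1.000e-03  1.522e+00 -5.270e-01] F [-0.3  0.6 -1.1] M [ 0.01 -0.05 -0.06] w 91.9
[ 0.     0.243 -0.398 -0.     0.176  0.   ]
```

>>> send_rows:
  commands:
    - [[0, 0, 0, 0, 0.0918], [0, 0, 0, 0, 0.0918]]

```text
time: 10.82
tool_pos: [598.6, 192.4, 334.4]
tcp_rot: [-0.537, 1.48, 0.179]
contact_force: [-0.6, 0.6, 0.4]
grip_width: 91.8
```

```bash
python3 -c "
from h import *
o,p,M=st();print(o['dq'].round(3))"
```

```text
t 10.82 p [598.6 192.4 334.4] jawyaw 41.14 x [ 0.0891  0.0162 -0.9959] j [ 1.900e-01  4.370e-01  1.092e+00 -1.000e-03  1.522e+00 -5.270e-01] F [-0.6  0.6  0.4] M [-0.03 -0.06  0.04] w 91.8
[-0.001  0.017 -0.007  0.001 -0.001  0.002]
```

>>> send_rows:
  commands:
    - [[0, 0.01, -0.0172, 0, 0.0918], [0, 0.01, -0.0172, 0, 0.0918], [0, 0.01, -0.0172, 0, 0.0918], [0, 0.01, -0.0172, 0, 0.0918], [0, 0.005, -0.0086, 0, 0.0918]]

```text
time: 11.23
tool_pos: [504.7, 174.2, 323.0]
tcp_rot: [-0.538, 1.485, 0.178]
contact_force: [-0.3, -0.6, 0.2]
grip_width: 92.0
```

```bash
python3 -c "
from h import *
o,p,M=st();print(o['dq'].round(3))"
```

```text
t 11.23 p [504.7 174.2 323. ] jawyaw 41.12 x [ 0.0839  0.0151 -0.9964] j [ 1.890e-01  2.510e-01  1.390e+00 -1.000e-03  1.414e+00 -5.270e-01] F [-0.3 -0.6  0.2] M [ 0.04 -0.14 -0.01] w 92.0
[-0.002 -0.251  0.364 -0.    -0.125 -0.   ]
```

>>> send_rows:
  commands:
    - [[0, -0.02, 0.0344, 0, 0.0918], [0, -0.02, 0.0344, 0, 0.0918], [0, -0.02, 0.0344, 0, 0.0918], [0, 0, 0, 0, 0.0918], [0, 0, 0, 0, 0.0918]]

```text
time: 11.65
tool_pos: [610.6, 195.6, 326.7]
tcp_rot: [-0.54, 1.506, 0.177]
contact_force: [-0.2, -0.3, 0.6]
grip_width: 91.8
```

```bash
python3 -c "
from h import *
o,p,M=st();print(o['dq'].round(3))"
```

```text
t 11.65 p [610.6 195.6 326.7] jawyaw 41.18 x [ 0.064   0.0115 -0.9979] j [ 1.910e-01  4.820e-01  1.039e+00 -1.000e-03  1.556e+00 -5.270e-01] F [-0.2 -0.3  0.6] M [ 0.01 -0.06  0.03] w 91.8
[-0.007  0.072 -0.049 -0.001 -0.015 -0.   ]
```

>>> send_rows:
  commands:
    - [[0, 0.005, -0.0086, 0, 0.0918], [0, 0.01, -0.0172, 0, 0.0918], [0, 0.015, -0.0258, 0, 0.0918], [0, 0.015, -0.0258, 0, 0.0918], [0, 0.01, -0.0172, 0, 0.0918]]

```text
time: 12.07
tool_pos: [495.7, 173.1, 316.1]
tcp_rot: [-0.543, 1.51, 0.174]
contact_force: [0.2, 0.5, 0.8]
grip_width: 92.0
```

```bash
python3 -c "
from h import *
o,p,M=st();print(o['dq'].round(3))"
```

```text
t 12.07 p [495.7 173.1 316.1] jawyaw 41.14 x [ 0.0598  0.0105 -0.9982] j [ 1.910e-01  2.520e-01  1.407e+00 -1.000e-03  1.422e+00 -5.270e-01] F [0.2 0.5 0.8] M [ 0.01 -0.21 -0.01] w 92.0
[-0.001 -0.505  0.72  -0.001 -0.234 -0.001]
```

Works: outward bursts then stop reduce the tilt by ~0.02 per cycle. Repeat.

>>> send_rows:
  commands:
    - [[0, -0.02, 0.0344, 0, 0.0918], [0, -0.02, 0.0344, 0, 0.0918], [0, -0.02, 0.0344, 0, 0.0918], [0, 0, 0, 0, 0.0918], [0, 0, 0, 0, 0.0918], [0, 0.005, -0.0086, 0, 0.0918], [0, 0.01, -0.0172, 0, 0.0918], [0, 0.015, -0.0258, 0, 0.0918], [0, 0.015, -0.0258, 0, 0.0918], [0, 0.01, -0.0172, 0, 0.0918]]

```text
time: 12.9
tool_pos: [474.7, 170.1, 312.0]
tcp_rot: [-0.558, 1.537, 0.162]
contact_force: [0.3, 0.5, 0.3]
grip_width: 91.6
```

```bash
python3 -c "
from h import *
o,p,M=st();print(o['dq'].round(3))"
```

```text
t 12.9 p [474.7 170.1 312. ] jawyaw 41.23 x [ 0.0334  0.0055 -0.9994] j [ 1.930e-01  2.290e-01  1.446e+00 -1.000e-03  1.432e+00 -5.270e-01] F [0.3 0.5 0.3] M [ 0.01 -0.19  0.04] w 91.6
[-0.001 -0.517  0.693  0.002 -0.205 -0.001]
```

>>> send_rows:
  commands:
    - [[0, -0.02, 0.0344, 0, 0.0918], [0, -0.02, 0.0344, 0, 0.0918], [0, -0.02, 0.0344, 0, 0.0918], [0, 0, 0, 0, 0.0918], [0, 0, 0, 0, 0.0918], [0, 0.005, -0.0086, 0, 0.0918], [0, 0.01, -0.0172, 0, 0.0918], [0, 0.015, -0.0258, 0, 0.0918], [0, 0.015, -0.0258, 0, 0.0918], [0, 0.01, -0.0172, 0, 0.0918]]

```text
time: 13.73
tool_pos: [452.9, 166.9, 311.6]
tcp_rot: [-0.591, 1.554, 0.13]
contact_force: [0.7, -0.1, 0.5]
grip_width: 91.7
```

```bash
python3 -c "
from h import *
o,p,M=st();print(o['dq'].round(3))"
```

```text
t 13.73 p [452.9 166.9 311.6] jawyaw 41.36 x [ 0.0163  0.0021 -0.9999] j [ 1.950e-01  1.980e-01  1.487e+00 -1.000e-03  1.440e+00 -5.270e-01] F [ 0.7 -0.1  0.5] M [ 0.04 -0.23  0.01] w 91.7
[-0.    -0.522  0.667  0.001 -0.176  0.   ]
```

>>> send_rows:
  commands:
    - [[0, -0.02, 0.0344, 0, 0.0918], [0, -0.02, 0.0344, 0, 0.0918], [0, -0.02, 0.0344, 0, 0.0918], [0, 0, 0, 0, 0.0918], [0, 0, 0, 0, 0.0918], [0, 0.005, -0.0086, 0, 0.0918], [0, 0.01, -0.0172, 0, 0.0918], [0, 0.01, -0.0172, 0, 0.0918], [0, 0.01, -0.0172, 0, 0.0918], [0, 0.005, -0.0086, 0, 0.0918]]

```text
time: 14.57
tool_pos: [459.8, 169.7, 314.3]
tcp_rot: [-0.727, 1.565, -0.002]
contact_force: [1.2, 0.7, 0.5]
grip_width: 91.9
```

```bash
python3 -c "
from h import *
o,p,M=st();print(o['dq'].round(3))"
```

```text
t 14.57 p [459.8 169.7 314.3] jawyaw 41.51 x [ 0.0054 -0.     -1.    ] j [ 1.980e-01  2.180e-01  1.454e+00 -1.000e-03  1.464e+00 -5.270e-01] F [1.2 0.7 0.5] M [ 0.02 -0.19 -0.02] w 91.9
[ 0.    -0.292  0.356  0.001 -0.097  0.002]
```

>>> send_rows:
  commands:
    - [[0, -0.02, 0.0344, 0, 0.0918], [0, 0, 0, 0, 0.0918], [0, 0, 0, 0, 0.0918]]

```text
time: 14.82
tool_pos: [486.3, 175.7, 312.9]
tcp_rot: [2.798, 1.565, -2.759]
contact_force: [0.2, 0.1, -0.9]
grip_width: 91.8
```

```bash
python3 -c "
from h import *
to([506.9,174.6,100],41.5)"
```

```text
t 14.82 p [486.3 175.7 312.9] jawyaw 41.59 x [-0.0053 -0.0021 -1.    ] j [ 1.990e-01  2.780e-01  1.378e+00 -1.000e-03  1.491e+00 -5.270e-01] F [ 0.2  0.1 -0.9] M [ 0.01 -0.2  -0.01] w 91.8
shift mm [212.8 -14.9  15.8] n rows 5.129797024550122
turn [np.float64(270.1), np.float64(180.1), np.float64(90.1), np.float64(0.1), np.float64(-89.9), np.float64(-179.9), np.float64(-269.9)]
```

>>> send_rows:
  commands:
    - [[0.02, -0.004, 0.004, 0, 0.0918], [0.04, -0.004, 0.004, 0, 0.0918], [0.04, -0.004, 0.004, 0, 0.0918], [0.04, -0.003, 0.004, 0, 0.0918], [0.04, 0, 0, 0, 0.0918]]

```text
time: 15.23
tool_pos: [509.9, 175.7, 143.7]
tcp_rot: [-0.57, 1.541, 0.158]
contact_force: [1.3, -0.2, -0.7]
grip_width: 91.8
```

```bash
python3 -c "
from h import *
to([506.9,174.6,21],41.5)"
```

```text
t 15.23 p [509.9 175.7 143.7] jawyaw 41.68 x [ 0.029   0.0046 -0.9996] j [ 1.900e-01  4.330e-01  1.631e+00 -1.000e-03  1.048e+00 -5.360e-01] F [ 1.3 -0.2 -0.7] M [ 0.01 -0.17  0.04] w 91.8
shift mm [122.6   3.1  -6. ] n rows 2.9441438678192853
turn [np.float64(270.2), np.float64(180.2), np.float64(90.2), np.float64(0.2), np.float64(-89.8), np.float64(-179.8), np.float64(-269.8)]
```

>>> send_rows:
  commands:
    - [[0.015, 0, 0, 0, 0.0918], [0, 0.01, -0.0172, 0, 0.0918], [0, 0.01, -0.0172, 0, 0.0918], [0, 0.01, -0.0172, 0, 0.0918], [0, -0.02, 0.0344, 0, 0.0918], [0, -0.015, 0.0258, 0, 0.0918], [0, 0, 0, 0, 0.0918], [0, 0, 0, 0, 0.0918]]

```text
time: 15.9
tool_pos: [485.7, 171.6, 118.2]
tcp_rot: [2.747, 1.563, -2.808]
contact_force: [-0.5, -1.2, -0.3]
grip_width: 91.5
```

```bash
python3 -c "
from h import *
to([506.9,174.6,21],41.5)"
```

```text
t 15.9 p [485.7 171.6 118.2] jawyaw 41.73 x [-0.0074 -0.0026 -1.    ] j [ 1.910e-01  4.440e-01  1.696e+00 -1.000e-03  1.009e+00 -5.360e-01] F [-0.5 -1.2 -0.3] M [ 0.01 -0.14  0.  ] w 91.5
shift mm [ 97.1 -12.1  18.5] n rows 2.3871532718207824
turn [np.float64(270.2), np.float64(180.2), np.float64(90.2), np.float64(0.2), np.float64(-89.8), np.float64(-179.8), np.float64(-269.8)]
```

>>> send_rows:
  commands:
    - [[0.025, -0.003, 0.0045, 0, 0.0918], [0.03, -0.003, 0.0045, 0, 0.0918], [0.025, -0.003, 0.0045, 0, 0.0918]]

```text
time: 16.15
tool_pos: [503.9, 174.5, 45.6]
tcp_rot: [-0.637, 1.56, 0.092]
contact_force: [0.2, 1.0, -0.5]
grip_width: 92.0
```

```bash
python3 -c "
from h import *
to([506.9,174.6,21],41.5)"
```

```text
t 16.15 p [503.9 174.5  45.6] jawyaw 41.78 x [ 0.0111  0.001  -0.9999] j [ 1.900e-01  5.650e-01  1.731e+00 -1.000e-03  8.340e-01 -5.380e-01] F [ 0.2  1.  -0.5] M [ 0.04 -0.14  0.05] w 92.0
shift mm [24.6 -1.8  2.1] n rows 0.5932439734328074
turn [np.float64(270.3), np.float64(180.3), np.float64(90.3), np.float64(0.3), np.float64(-89.7), np.float64(-179.7), np.float64(-269.7)]
```

>>> send_rows:
  commands:
    - [[0.016, -0.001, 0.001, 0, 0.0918], [0.004, 0, 0.001, 0, 0.0918]]

```text
time: 16.32
tool_pos: [503.7, 174.6, 23.9]
tcp_rot: [-0.655, 1.561, 0.075]
contact_force: [-0.2, -0.3, 0.8]
grip_width: 91.7
```

```bash
python3 -c "
from h import *
to([506.9,174.6,21],41.5);print(pose()[0]['dq'].round(3))"
```

```text
t 16.32 p [503.7 174.6  23.9] jawyaw 41.78 x [ 9.7e-03  7.0e-04 -1.0e+00] j [ 0.191  0.6    1.745 -0.002  0.787 -0.537] F [-0.2 -0.3  0.8] M [ 0.06 -0.08  0.03] w 91.7
shift mm [ 2.9 -2.1  2.3] n rows 0.10255566131684332
turn [np.float64(270.3), np.float64(180.3), np.float64(90.3), np.float64(0.3), np.float64(-89.7), np.float64(-179.7), np.float64(-269.7)]
[ 0.017  0.052  0.008  0.001 -0.082  0.015]
```

>>> send_rows:
  commands:
    - [[0.003, -0.002, 0.002, 0, 0.035], [0, 0, 0, 0, 0.035], [0, 0, 0, 0, 0.035]]

```text
time: 16.57
tool_pos: [505.8, 174.5, 23.1]
tcp_rot: [-0.637, 1.559, 0.093]
contact_force: [0.2, -0.2, -0.5]
grip_width: 76.3
```

```bash
python3 -c "
from h import *
to([506.9,174.6,21],41.5);print(pose()[0]['dq'].round(3))"
```

```text
t 16.57 p [505.8 174.5  23.1] jawyaw 41.81 x [ 0.0115  0.0011 -0.9999] j [ 0.19   0.603  1.742 -0.002  0.785 -0.539] F [ 0.2 -0.2 -0.5] M [ 0.01 -0.14 -0.05] w 76.3
shift mm [ 2.1 -0.7  0.8] n rows 0.05703189372027313
turn [np.float64(270.3), np.float64(180.3), np.float64(90.3), np.float64(0.3), np.float64(-89.7), np.float64(-179.7), np.float64(-269.7)]
[-0.002 -0.021 -0.005 -0.002  0.002 -0.001]
```

>>> send_rows:
  commands:
    - [[0.001, 0, 0.001, 0, 0.035], [0, 0, 0, 0, 0.035], [0, 0, 0, 0, 0.035], [0, 0, 0, 0, 0.035], [0, 0, 0, 0, 0.035], [0, 0, 0, 0, 0.035], [0, 0, 0, 0, 0.035], [0, 0, 0, 0, 0.035]]

```text
time: 17.23
tool_pos: [508.4, 175.8, 26.4]
tcp_rot: [-0.598, 1.552, 0.132]
contact_force: [-0.7, 0.1, -0.7]
grip_width: 41.8
```

```bash
python3 -c "
from h import *
to([506.9,174.6,21],41.5);print(pose()[0]['dq'].round(3))"
```

```text
t 17.23 p [508.4 175.8  26.4] jawyaw 41.82 x [ 0.0186  0.0025 -0.9998] j [ 0.191  0.598  1.738 -0.002  0.786 -0.538] F [-0.7  0.1 -0.7] M [-0.   -0.15 -0.02] w 41.8
shift mm [ 5.4  0.2 -2. ] n rows 0.13779962992850206
turn [np.float64(270.3), np.float64(180.3), np.float64(90.3), np.float64(0.3), np.float64(-89.7), np.float64(-179.7), np.float64(-269.7)]
[-0.001  0.002  0.002  0.     0.     0.001]
```

>>> send_rows:
  commands:
    - [[-0.015, 0, 0, 0, 0.035], [-0.025, 0, 0, 0, 0.035], [-0.03, 0, 0, 0, 0.035], [-0.02, 0, 0, 0, 0.035], [-0.01, 0, 0, 0, 0.035]]

```text
time: 17.65
tool_pos: [503.5, 174.8, 125.8]
tcp_rot: [-0.685, 1.563, 0.045]
contact_force: [-0.3, -0.3, -0.7]
grip_width: 42.2
```

```bash
python3 -c "
from h import *
from plant import optics
import cv2
to([526.3,67.6,125],14.7);print(pose()[0]['dq'].round(3))
d=optics.capture('side')['color'];cv2.imwrite('pics/s3.png',cv2.resize(d[130:330,120:320],None,fx=3,fy=3,interpolation=2))
"
```

```text
t 17.65 p [503.5 174.8 125.8] jawyaw 41.8 x [ 7.4e-03  3.0e-04 -1.0e+00] j [ 1.910e-01  4.550e-01  1.651e+00 -1.000e-03  1.028e+00 -5.380e-01] F [-0.3 -0.3 -0.7] M [ 0.02 -0.19 -0.02] w 42.2
shift mm [  0.9 -95.1 -54.5] n rows 2.6290494692538866
turn [np.float64(297.1), np.float64(207.1), np.float64(117.1), np.float64(27.1), np.float64(-62.9), np.float64(-152.9), np.float64(-242.9)]
[ 0.001 -0.158 -0.135 -0.001  0.292 -0.001]
```

View pics/s3.png

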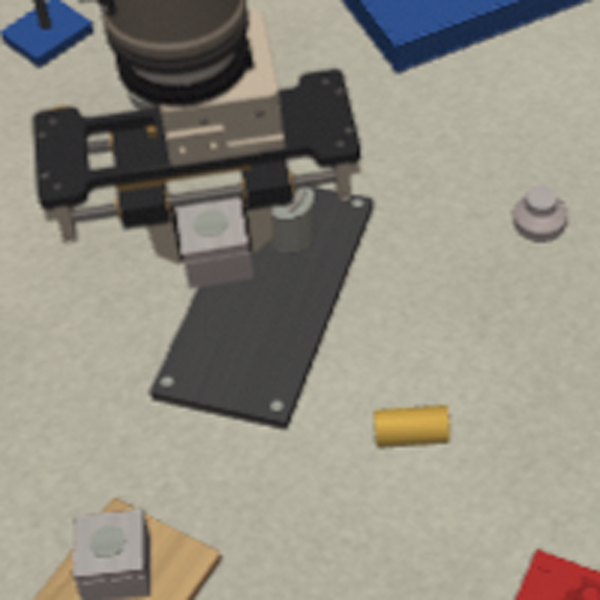

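>>> send_rows:
  commands:
    - [[0, -0.016, -0.009, 0, 0.035], [0, -0.026, -0.015, 0, 0.035], [0, -0.026, -0.015, 0, 0.035], [0, -0.018, -0.011, 0, 0.035], [0, -0.005, -0.003, 3, 0.035], [0, 0, 0, 6, 0.035], [0, 0, 0, 6, 0.035], [0, 0, 0, 6, 0.035], [0, 0, 0, 3, 0.035]]

```text
time: 18.45
tool_pos: [525.0, 66.9, 122.8]
tcp_rot: [-0.089, 1.564, 0.205]
contact_force: [-0.4, -0.1, -1.2]
grip_width: 41.6
```

```bash
python3 -c "
from h import *
to([526.3,67.6,125],14.7);print(pose()[0]['dq'].round(3))
"
```

```text
t 18.45 p [525.   66.9 122.8] jawyaw 16.82 x [ 0.0069  0.0014 -1.    ] j [-0.019  0.453  1.665  0.002  1.017 -0.314] F [-0.4 -0.1 -1.2] M [ 0.01 -0.1  -0.04] w 41.6
shift mm [-2.2  0.3  1.5] n rows 0.06453286766605654
turn [np.float64(272.1), np.float64(182.1), np.float64(92.1), np.float64(2.1), np.float64(-87.9), np.float64(-177.9), np.float64(-267.9)]
[-0.007  0.014  0.012 -0.001 -0.01   0.615]
```

>>> send_rows:
  commands:
    - [[0.006, 0, 0.001, 1, 0.035], [0.01, 0, 0, 0, 0.035], [0.007, 0, 0, 0, 0.035], [0.003, 0, 0, 0, 0.035]]

```text
time: 18.78
tool_pos: [525.4, 67.1, 92.5]
tcp_rot: [0.016, 1.566, 0.292]
contact_force: [-0.1, 0.3, -0.2]
grip_width: 41.9
```

```bash
python3 -c "
from h import *
to([526.3,67.6,90],14.7);print(pose()[0]['dq'].round(3))
from plant import optics
import cv2
d=optics.capture('side')['color'];cv2.imwrite('pics/s4.png',cv2.resize(d[130:280,120:320],None,fx=4,fy=4,interpolation=2))
d=optics.capture('scene')['color'];cv2.imwrite('pics/sc4.png',cv2.resize(d[130:280,250:450],None,fx=4,fy=4,interpolation=2))
"
```

```text
t 18.78 p [525.4  67.1  92.5] jawyaw 15.84 x [ 0.0047  0.0014 -1.    ] j [-0.019  0.494  1.695  0.002  0.948 -0.296] F [-0.1  0.3 -0.2] M [ 0.   -0.17  0.04] w 41.9
shift mm [2.5 0.2 1. ] n rows 0.06536392374002142
turn [np.float64(271.1), np.float64(181.1), np.float64(91.1), np.float64(1.1), np.float64(-88.9), np.float64(-178.9), np.float64(-268.9)]
[ 0.001  0.066  0.048 -0.001 -0.097 -0.016]
```

View pics/s4.png

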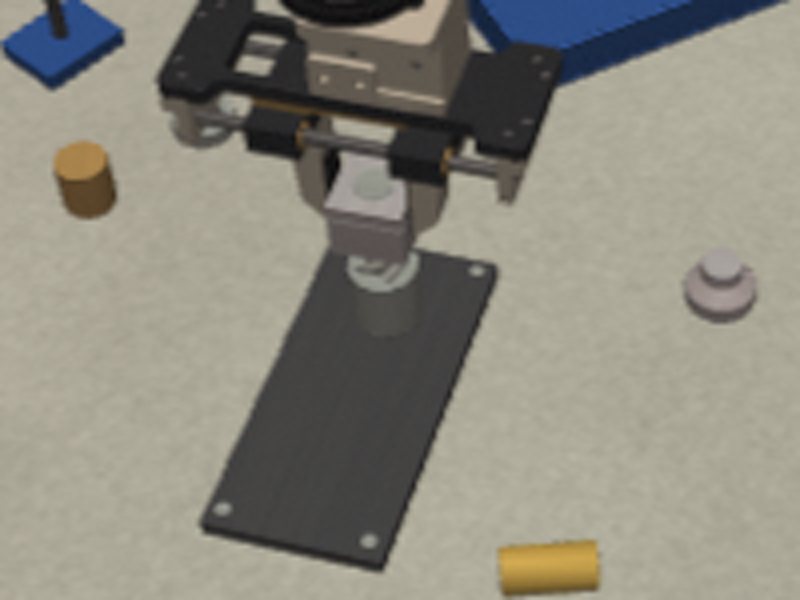

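View pics/sc4.png

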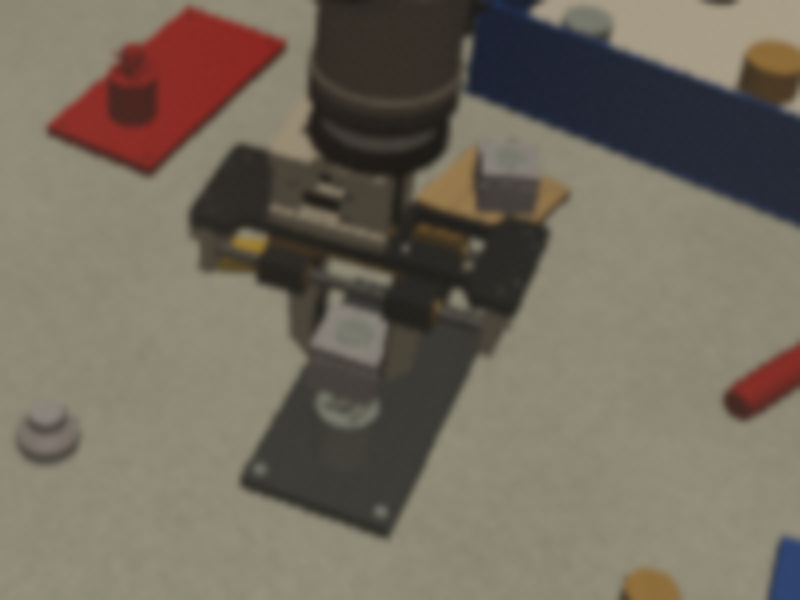

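>>> send_rows:
  commands:
    - [[0.003, 0, 0.001, 0.8, 0.035], [0.003, 0, 0, 0, 0.035]]

```text
time: 19.05
tool_pos: [526.8, 67.5, 86.9]
tcp_rot: [0.013, 1.565, 0.275]
contact_force: [-0.7, -0.3, -0.1]
grip_width: 41.6
```

```bash
python3 -c "
from h import *
to([526.3,67.6,77],14.7)
"
```

```text
t 19.05 p [526.8  67.5  86.9] jawyaw 15.0 x [ 0.0052  0.0015 -1.    ] j [-0.018  0.504  1.697  0.002  0.936 -0.281] F [-0.7 -0.3 -0.1] M [-0.07 -0.18 -0.01] w 41.6
shift mm [ 9.9  0.2 -0.5] n rows 0.23657327309450682
turn [np.float64(270.3), np.float64(180.3), np.float64(90.3), np.float64(0.3), np.float64(-89.7), np.float64(-179.7), np.float64(-269.7)]
```

>>> send_rows:
  commands:
    - [[0.003, 0, 0, 0, 0.035], [0.003, 0, 0, 0, 0.035]]

```text
time: 19.22
tool_pos: [527.2, 67.6, 80.6]
tcp_rot: [-0.036, 1.564, 0.226]
contact_force: [0.6, 0.3, 0.9]
grip_width: 41.8
```

```bash
python3 -c "
from h import *
to([526.3,67.6,77],14.7)
"
```

```text
t 19.22 p [527.2  67.6  80.6] jawyaw 15.02 x [ 0.0062  0.0014 -1.    ] j [-0.018  0.513  1.702  0.002  0.92  -0.281] F [0.6 0.3 0.9] M [ 0.   -0.11 -0.01] w 41.8
shift mm [ 3.6  0.2 -0.9] n rows 0.08964327324439149
turn [np.float64(270.3), np.float64(180.3), np.float64(90.3), np.float64(0.3), np.float64(-89.7), np.float64(-179.7), np.float64(-269.7)]
```

>>> send_rows:
  commands:
    - [[0.002, 0, -0.0005, 0, 0.035], [0.002, 0, -0.0005, 0, 0.035]]

```text
time: 19.38
tool_pos: [526.7, 67.5, 77.1]
tcp_rot: [-0.057, 1.563, 0.205]
contact_force: [-4.7, 0.9, 24.5]
grip_width: 42.0
```

```bash
python3 -c "
from h import *
to([526.3,67.6,77],14.7)
"
```

```text
t 19.38 p [526.7  67.5  77.1] jawyaw 15.03 x [ 0.0077  0.0016 -1.    ] j [-0.018  0.517  1.708  0.002  0.909 -0.282] F [-4.7  0.9 24.5] M [ 0.01  0.85 -0.01] w 42.0
shift mm [ 0.1  0.2 -0.4] n rows 0.01124266300632331
turn [np.float64(270.3), np.float64(180.3), np.float64(90.3), np.float64(0.3), np.float64(-89.7), np.float64(-179.7), np.float64(-269.7)]
```

>>> send_rows:
  commands:
    - [[0.002, 0, 0, 0, 0.035], [0.001, 0, 0, 0, 0.035]]

```text
time: 19.55
tool_pos: [526.7, 67.5, 77.3]
tcp_rot: [-0.138, 1.561, 0.125]
contact_force: [-3.4, -0.7, 5.6]
grip_width: 41.9
```

```bash
python3 -c "
from h import *
to([526.3,67.6,77],14.7)
"
```

```text
t 19.55 p [526.7  67.5  77.3] jawyaw 15.07 x [ 0.0092  0.0012 -1.    ] j [-0.018  0.516  1.709  0.002  0.907 -0.282] F [-3.4 -0.7  5.6] M [-0.17  0.53 -0.07] w 41.9
shift mm [ 0.3  0.2 -0.4] n rows 0.013500429266496085
turn [np.float64(270.4), np.float64(180.4), np.float64(90.4), np.float64(0.4), np.float64(-89.6), np.float64(-179.6), np.float64(-269.6)]
```

>>> send_rows:
  commands:
    - [[0.0008, 0, 0, 4, 0.035], [0.0008, 0, 0, 4, 0.035], [0.0008, 0, 0, 4, 0.035]]

```text
time: 19.8
tool_pos: [527.7, 67.5, 76.9]
tcp_rot: [0.028, 1.557, 0.075]
contact_force: [0.6, 0.6, -0.9]
grip_width: 41.8
```

```bash
python3 -c "
from h import *
to([526.3,67.6,77],14.7)
"
```

```text
t 19.8 p [527.7  67.5  76.9] jawyaw 2.73 x [ 0.0134  0.001  -0.9999] j [-0.018  0.516  1.711  0.002  0.902 -0.066] F [ 0.6  0.6 -0.9] M [-0.03 -0.15 -0.02] w 41.8
shift mm [-0.1  0.2 -1.4] n rows 0.03325302777631142
turn [np.float64(258.0), np.float64(168.0), np.float64(78.0), np.float64(-12.0), np.float64(-102.0), np.float64(-192.0), np.float64(-282.0)]
```

>>> send_rows:
  commands:
    - [[0.002, 0, -0.0005, 0, 0.035], [0.002, 0, 0, 0, 0.035]]

```text
time: 19.97
tool_pos: [528.0, 67.7, 75.3]
tcp_rot: [0.035, 1.554, 0.082]
contact_force: [-8.3, 1.6, 25.2]
grip_width: 41.9
```

```bash
python3 -c "
from h import *
to([526.3,67.6,77],14.7)
"
```

```text
t 19.97 p [528.   67.7  75.3] jawyaw 2.66 x [ 0.0164  0.0013 -0.9999] j [-0.017  0.517  1.714  0.002  0.894 -0.065] F [-8.3  1.6 25.2] M [-0.2   1.51 -0.11] w 41.9
shift mm [-1.7 -0.  -1.6] n rows 0.05735067899029246
turn [np.float64(258.0), np.float64(168.0), np.float64(78.0), np.float64(-12.0), np.float64(-102.0), np.float64(-192.0), np.float64(-282.0)]
```

>>> send_rows:
  commands:
    - [[0.001, 0, -0.0015, 6, 0.035], [0.0018, 0, -0.0005, 6, 0.035]]

```text
time: 20.13
tool_pos: [527.6, 67.6, 74.5]
tcp_rot: [0.21, 1.549, 0.047]
contact_force: [-0.7, -0.3, 4.4]
grip_width: 41.5
```

```bash
python3 -c "
from h import *
to([526.3,67.6,77],14.7)
"
```

```text
t 20.13 p [527.6  67.6  74.5] jawyaw -9.35 x [ 0.0216  0.001  -0.9998] j [-0.017  0.515  1.721  0.002  0.884  0.145] F [-0.7 -0.3  4.4] M [-0.08 -0.06 -0.05] w 41.5
shift mm [-2.6 -0.2 -1.2] n rows 0.06881562373005906
turn [np.float64(245.9), np.float64(155.9), np.float64(65.9), np.float64(-24.1), np.float64(-114.1), np.float64(-204.1), np.float64(-294.1)]
```

>>> send_rows:
  commands:
    - [[0.0025, 0, -0.001, 3, 0.035], [0.002, 0, -0.0005, 3, 0.035]]

```text
time: 20.3
tool_pos: [528.9, 67.7, 73.3]
tcp_rot: [0.286, 1.541, 0.014]
contact_force: [-3.2, -0.6, 17.7]
grip_width: 41.7
```

```bash
python3 -c "
from h import *
to([526.3,67.6,77],14.7)
"
```

```text
t 20.3 p [528.9  67.7  73.3] jawyaw -15.58 x [ 2.940e-02  4.000e-04 -9.996e-01] j [-1.700e-02  5.160e-01  1.725e+00  1.000e-03  8.720e-01  2.540e-01] F [-3.2 -0.6 17.7] M [-0.43  0.68 -0.02] w 41.7
shift mm [-3.8 -0.8 -2.3] n rows 0.10868227040836761
turn [np.float64(239.7), np.float64(149.7), np.float64(59.7), np.float64(-30.3), np.float64(-120.3), np.float64(-210.3), np.float64(-300.3)]
```

>>> send_rows:
  commands:
    - [[0.0005, 0, -0.002, 5, 0.035], [0.0005, 0, 0, 3, 0.035]]

```text
time: 20.47
tool_pos: [527.9, 68.0, 73.5]
tcp_rot: [0.412, 1.538, -0.002]
contact_force: [1.2, -0.1, -0.5]
grip_width: 42.1
```

```bash
python3 -c "
from h import *
to([526.3,67.6,77],14.7)
"
```

```text
t 20.47 p [527.9  68.   73.5] jawyaw -23.75 x [ 3.300e-02 -1.000e-04 -9.995e-01] j [-1.60e-02  5.12e-01  1.73e+00  1.00e-03  8.66e-01  3.98e-01] F [ 1.2 -0.1 -0.5] M [-0.09 -0.05 -0.04] w 42.1
shift mm [-3.5 -1.  -1.2] n rows 0.09202055552028085
turn [np.float64(231.6), np.float64(141.6), np.float64(51.6), np.float64(-38.4), np.float64(-128.4), np.float64(-218.4), np.float64(-308.4)]
```

>>> send_rows:
  commands:
    - [[0.002, 0, -0.001, 0, 0.035], [0.002, 0, -0.001, 0, 0.035]]

```text
time: 20.63
tool_pos: [527.5, 68.7, 71.2]
tcp_rot: [0.401, 1.534, -0.011]
contact_force: [-4.8, -0.4, 20.3]
grip_width: 41.8
```

```bash
python3 -c "
from h import *
to([526.3,67.6,77],14.7)
from plant import optics
import cv2
d=optics.capture('side')['color'];cv2.imwrite('pics/s5.png',cv2.resize(d[130:280,120:320],None,fx=4,fy=4,interpolation=2))
"
```

```text
t 20.63 p [527.5  68.7  71.2] jawyaw -23.6 x [ 3.710e-02 -4.000e-04 -9.993e-01] j [-0.015  0.513  1.737  0.     0.854  0.397] F [-4.8 -0.4 20.3] M [-0.28  0.73 -0.08] w 41.8
shift mm [-5.9 -1.4 -0.4] n rows 0.1450121683591269
turn [np.float64(231.7), np.float64(141.7), np.float64(51.7), np.float64(-38.3), np.float64(-128.3), np.float64(-218.3), np.float64(-308.3)]
```

View pics/s5.png

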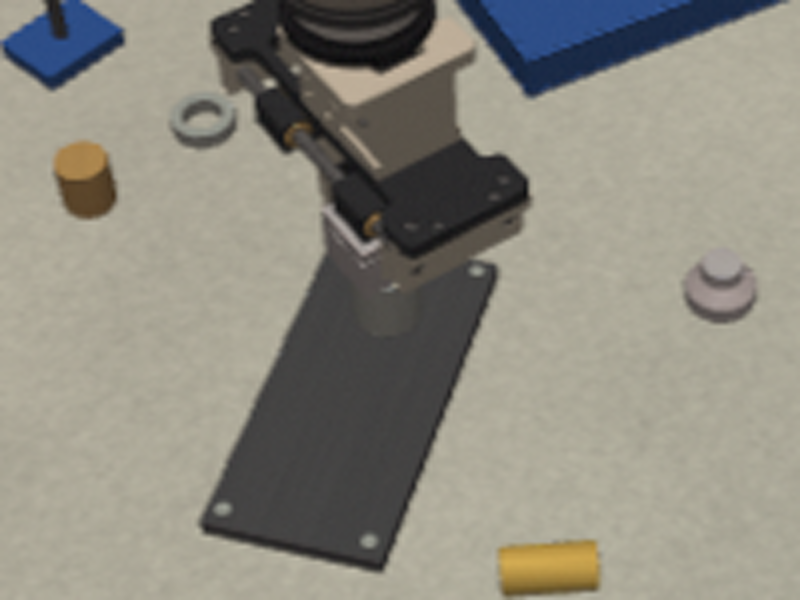

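>>> send_rows:
  commands:
    - [[-0.001, 0, 0, 0, 0.07], [0, 0, 0, 0, 0.07], [0, 0, 0, 0, 0.07], [0, 0, 0, 0, 0.07]]

```text
time: 21.02
tool_pos: [527.3, 68.7, 72.2]
tcp_rot: [0.388, 1.533, -0.014]
contact_force: [-0.7, 1.3, -0.1]
grip_width: 64.0
```

```bash
python3 -c "
from h import *
to([526.3,67.6,120],14.7)
"
```

```text
t 21.02 p [527.3  68.7  72.2] jawyaw -23.05 x [ 3.800e-02 -5.000e-04 -9.993e-01] j [-0.015  0.511  1.738  0.     0.855  0.387] F [-0.7  1.3 -0.1] M [-0.01 -0.14 -0.03] w 64.0
shift mm [-47.8  -0.7   1.2] n rows 1.1457273897758673
turn [np.float64(232.2), np.float64(142.2), np.float64(52.2), np.float64(-37.8), np.float64(-127.8), np.float64(-217.8), np.float64(-307.8)]
```

>>> send_rows:
  commands:
    - [[-0.015, 0, 0, 0, 0.07], [-0.025, 0, 0, 0, 0.07], [-0.02, 0, 0, 0, 0.07], [0, -0.01, -0.0172, 0, 0.07], [0, -0.015, -0.0258, 0, 0.07], [0, -0.01, -0.0172, 0, 0.07], [0, 0.02, 0.0344, 0, 0.07], [0, 0.015, 0.0258, 0, 0.07], [0, 0, 0, 0, 0.07], [0, 0, 0, 0, 0.07]]

```text
time: 21.85
tool_pos: [505.8, 69.3, 123.2]
tcp_rot: [0.469, 1.568, 0.076]
contact_force: [0.2, -0.2, -1.0]
grip_width: 70.0
```

```bash
python3 -c "
from h import *
to([526.3,67.6,71],-24)
from plant import optics
import cv2
d=optics.capture('wrist')['color'];cv2.imwrite('pics/w6.png',d)
"
```

```text
t 21.85 p [505.8  69.3 123.2] jawyaw -22.53 x [ 3.2e-03  2.0e-04 -1.0e+00] j [-0.014  0.424  1.713  0.     1.001  0.379] F [ 0.2 -0.2 -1. ] M [-0.   -0.09 -0.02] w 70.0
shift mm [52.3  6.2 19.5] n rows 1.3454191323677962
turn [np.float64(271.5), np.float64(181.5), np.float64(91.5), np.float64(1.5), np.float64(-88.5), np.float64(-178.5), np.float64(-268.5)]
```

View pics/w6.png

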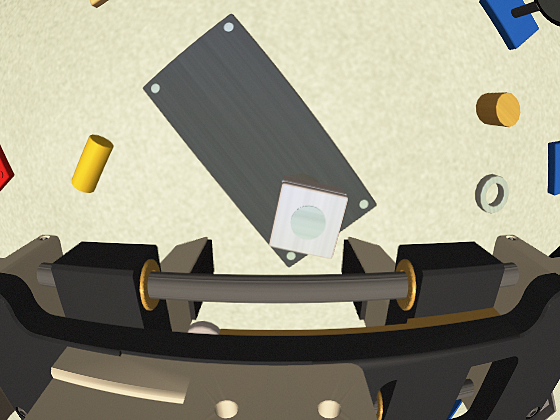

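```bash
python3 - <<'E'
import cv2
t=cv2.imread("pics/w6.png")
cv2.imwrite("pics/w6c.png",cv2.resize(t[170:270,260:385],None,fx=6,fy=6,interpolation=cv2.INTER_CUBIC))
E
```

```text
(no output)
```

View pics/w6c.png

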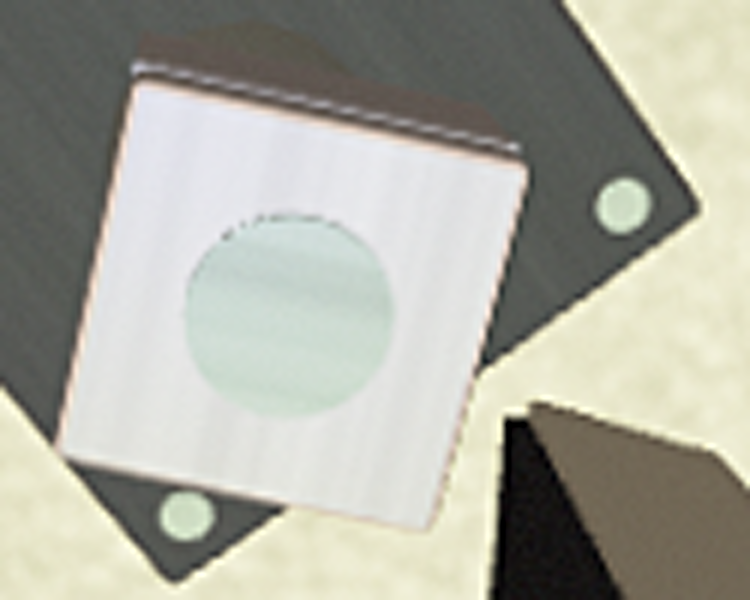

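```bash
python3 - <<'E'
from h import *
from plant import optics
o,p,M=pose();d=optics.capture("wrist")
P=[(260+u/6-.42,170+v/6-.42) for u,v in [(137,80),(527,165),(430,530),(57,455)]]
for z in (85,88,91,93,95,99):
    w=np.array([wonz(d,p,M,q,z) for q in P]);t,th,r=fit2([(-21,21),(21,21),(21,-21),(-21,-21)],w)
    print(z,t.round(1),np.degrees(th).round(1),r.round(1),np.linalg.norm(w-np.roll(w,1,0),axis=1).mean().round(2))
E
```

```text
85 [526.8  68.1] -34.5 [0.6 0.3 0.9 0.1] 42.55
88 [526.9  69.2] -34.5 [0.1 0.5 0.4 0.4] 41.9
91 [527.   70.2] -34.5 [0.4 0.9 0.1 0.8] 41.25
93 [527.1  70.9] -34.5 [0.7 1.2 0.4 1.1] 40.82
95 [527.1  71.6] -34.5 [1.  1.5 0.7 1.5] 40.38
99 [527.3  73.1] -34.5 [1.6 2.1 1.3 2.1] 39.52
```

>>> send_rows:
  commands:
    - [[0.004, 0.003, 0.009, 0, 0.07], [0.01, 0.003, 0.009, 4, 0.07], [0.012, 0, 0.002, 5, 0.07], [0.01, 0, 0, 2, 0.07]]

```text
time: 22.28
tool_pos: [529.6, 66.6, 88.6]
tcp_rot: [0.595, 1.561, 0.003]
contact_force: [-0.1, -0.2, 0.2]
grip_width: 69.7
```

```bash
python3 -c "
from h import *
to([526.6,68.3,66],-34.5)
"
```

```text
t 22.28 p [529.6  66.6  88.6] jawyaw -33.91 x [ 0.0103  0.     -0.9999] j [-0.019  0.503  1.692  0.     0.936  0.573] F [-0.1 -0.2  0.2] M [-0.04 -0.06  0.05] w 69.7
shift mm [22.6 -0.4 -3.6] n rows 0.5476717149877613
turn [np.float64(270.6), np.float64(180.6), np.float64(90.6), np.float64(0.6), np.float64(-89.4), np.float64(-179.4), np.float64(-269.4)]
```

>>> send_rows:
  commands:
    - [[0.009, 0, -0.003, 0.5, 0.07], [0.009, 0, 0, 0, 0.07], [0.004, 0, 0, 0, 0.035]]

```text
time: 22.53
tool_pos: [528.1, 67.7, 64.0]
tcp_rot: [0.597, 1.561, -0.006]
contact_force: [-0.3, -0.7, -0.1]
grip_width: 66.6
```

```bash
python3 -c "
from h import *
to([526.6,68.3,66],-34.5)
"
```

```text
t 22.53 p [528.1  67.7  64. ] jawyaw -34.56 x [ 1.010e-02 -1.000e-04 -9.999e-01] j [-0.017  0.537  1.718  0.     0.877  0.586] F [-0.3 -0.7 -0.1] M [-0.07 -0.    0.  ] w 66.6
shift mm [-2.  -0.3 -1.5] n rows 0.060714691529894255
turn [np.float64(269.9), np.float64(179.9), np.float64(89.9), np.float64(-0.1), np.float64(-90.1), np.float64(-180.1), np.float64(-270.1)]
```

>>> send_rows:
  commands:
    - [[0, 0, -0.001, 0, 0.035], [0, 0, 0, 0, 0.035], [0, 0, 0, 0, 0.035], [0, 0, 0, 0, 0.035], [0, 0, 0, 0, 0.035]]

```text
time: 22.95
tool_pos: [527.6, 68.0, 63.9]
tcp_rot: [0.592, 1.561, -0.01]
contact_force: [0.5, 0.0, -0.7]
grip_width: 41.9
```

```bash
python3 -c "
from h import *
to([526.6,68.3,66],-34.5)
"
```

```text
t 22.95 p [527.6  68.   63.9] jawyaw -34.47 x [ 9.9e-03 -1.0e-04 -1.0e+00] j [-0.016  0.536  1.719  0.     0.876  0.586] F [ 0.5  0.  -0.7] M [-0.01 -0.01  0.02] w 41.9
shift mm [-2.1 -0.3 -1. ] n rows 0.05634867062600598
turn [np.float64(270.0), np.float64(180.0), np.float64(90.0), np.float64(0.0), np.float64(-90.0), np.float64(-180.0), np.float64(-270.0)]
```

Gripped. Keep turning clockwise with a slight down push.

>>> send_rows:
  commands:
    - [[0.0012, 0, 0, 5, 0.035], [0.0012, 0, 0, 5, 0.035]]

```text
time: 23.12
tool_pos: [528.2, 68.0, 62.4]
tcp_rot: [0.764, 1.559, -0.015]
contact_force: [-0.4, 1.4, -0.5]
grip_width: 41.9
```

```bash
python3 -c "
from h import *
st()
"
```

```text
t 23.12 p [528.2  68.   62.4] jawyaw -44.66 x [ 1.190e-02 -2.000e-04 -9.999e-01] j [-0.016  0.538  1.72   0.     0.871  0.764] F [-0.4  1.4 -0.5] M [-0.05 -0.02 -0.06] w 41.9
```

>>> send_rows:
  commands:
    - [[0.0015, 0, 0, 5, 0.035], [0.0015, 0, 0, 5, 0.035]]

```text
time: 23.28
tool_pos: [529.0, 67.8, 60.7]
tcp_rot: [0.918, 1.556, -0.044]
contact_force: [-1.5, -2.3, 3.7]
grip_width: 41.8
```

```bash
python3 -c "
from h import *
st()
"
```

```text
t 23.28 p [529.   67.8  60.7] jawyaw -55.13 x [ 1.430e-02 -6.000e-04 -9.999e-01] j [-1.600e-02  5.410e-01  1.722e+00 -1.000e-03  8.640e-01  9.470e-01] F [-1.5 -2.3  3.7] M [-0.51  0.28  0.03] w 41.8
```

>>> send_rows:
  commands:
    - [[0.0012, 0, -0.0005, 4, 0.035], [0.001, 0, 0, 3, 0.035]]

```text
time: 23.45
tool_pos: [528.7, 67.5, 60.0]
tcp_rot: [0.958, 1.556, -0.134]
contact_force: [-4.4, -0.2, 9.1]
grip_width: 41.9
```

```bash
python3 -c "
from h import *
o,p,M=st();print(o['tau'].round(2))
"
```

```text
t 23.45 p [528.7  67.5  60. ] jawyaw -62.56 x [ 0.0148 -0.002  -0.9999] j [-0.016  0.542  1.724 -0.002  0.862  1.078] F [-4.4 -0.2  9.1] M [0.04 0.92 0.05] w 41.9
[ -0.12 -43.17 -18.86   0.11  -1.64  -0.53]
```

>>> send_rows:
  commands:
    - [[0.0015, 0, -0.0005, 5, 0.035], [0.001, 0, 0, 5, 0.035]]

```text
time: 23.62
tool_pos: [528.6, 67.5, 60.0]
tcp_rot: [1.103, 1.554, -0.17]
contact_force: [-3.4, 0.6, 4.6]
grip_width: 42.0
```

```bash
python3 -c "
from h import *
o,p,M=st();print(o['tau'].round(2))
"
```

```text
t 23.62 p [528.6  67.5  60. ] jawyaw -72.93 x [ 0.0162 -0.0028 -0.9999] j [-0.015  0.541  1.725 -0.003  0.86   1.26 ] F [-3.4  0.6  4.6] M [0.08 0.58 0.05] w 42.0
[-1.900e-01 -4.500e+01 -1.894e+01  3.000e-02 -1.060e+00 -1.420e+00]
```

```bash
python3 -c "
from plant import optics
import cv2
d=optics.capture('side')['color'];a=cv2.resize(d[165:225,170:250],None,fx=7,fy=7,interpolation=2);cv2.imwrite('pics/s7.png',cv2.convertScaleAbs(a,alpha=1.5))
"
```

```text
(no output)
```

View pics/s7.png

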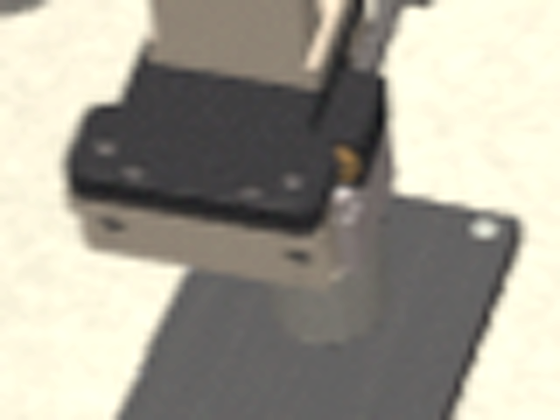

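>>> send_rows:
  commands:
    - [[0, 0, -0.0005, -5, 0.035], [-0.0003, 0, -0.0005, -5, 0.035], [-0.0005, 0, 0, -5, 0.035], [-0.0008, 0, 0, -5, 0.035]]

```text
time: 24.0
tool_pos: [528.4, 68.5, 63.4]
tcp_rot: [0.773, 1.553, -0.145]
contact_force: [-0.3, 0.7, -0.2]
grip_width: 42.1
```

```bash
python3 -c "
from h import *
o,p,M=st();print(o['tau'].round(2))
"
```

```text
t 24.0 p [528.4  68.5  63.4] jawyaw -52.65 x [ 0.0181 -0.0026 -0.9998] j [-0.014  0.535  1.724 -0.003  0.864  0.907] F [-0.3  0.7 -0.2] M [-0.06  0.06  0.01] w 42.1
[ 1.000e-02 -4.739e+01 -1.904e+01  6.000e-02 -3.000e-01  1.480e+00]
```

>>> send_rows:
  commands:
    - [[-0.0005, 0, 0, -6, 0.035], [-0.0005, 0, 0, -6, 0.035], [-0.0005, 0, 0, -6, 0.035], [-0.0005, 0, 0, -6, 0.035]]

```text
time: 24.33
tool_pos: [528.9, 68.5, 66.9]
tcp_rot: [0.346, 1.55, -0.133]
contact_force: [0.2, -0.5, -0.9]
grip_width: 42.1
```

```bash
python3 -c "
from h import *
o,p,M=st();print(o['tau'].round(2))
"
```

```text
t 24.33 p [528.9  68.5  66.9] jawyaw -27.43 x [ 0.0202 -0.0027 -0.9998] j [-0.013  0.529  1.722 -0.003  0.87   0.467] F [ 0.2 -0.5 -0.9] M [-0.03 -0.05 -0.01] w 42.1
[-1.000e-02 -4.712e+01 -1.888e+01  6.000e-02 -1.200e-01  1.760e+00]
```

>>> send_rows:
  commands:
    - [[-0.0005, 0, 0, -6, 0.035], [-0.0005, 0, 0, -6, 0.035], [-0.0005, 0, 0, -6, 0.035], [-0.0005, 0, 0, -6, 0.035]]

```text
time: 24.67
tool_pos: [528.3, 69.1, 70.0]
tcp_rot: [-0.053, 1.551, -0.09]
contact_force: [-2.3, 1.0, -1.2]
grip_width: 41.9
```

```bash
python3 -c "
from h import *
o,p,M=st();print(o['tau'].round(2))
"
```

```text
t 24.67 p [528.3  69.1  70. ] jawyaw -2.17 x [ 0.0199 -0.0018 -0.9998] j [-0.013  0.524  1.72  -0.002  0.877  0.026] F [-2.3  1.  -1.2] M [0.06 0.06 0.02] w 41.9
[ -0.29 -47.21 -19.64  -0.05  -0.41   1.75]
```

>>> send_rows:
  commands:
    - [[-0.0006, 0, -0.0005, -6, 0.035], [-0.0008, 0, 0, -6, 0.035], [-0.0005, 0, 0, -4, 0.035]]

```text
time: 24.92
tool_pos: [527.6, 69.3, 72.7]
tcp_rot: [-0.343, 1.55, -0.085]
contact_force: [-1.1, 0.5, -0.5]
grip_width: 41.9
```

```bash
python3 -c "
from h import *
o,p,M=st();print(o['tau'].round(2))
"
```

```text
t 24.92 p [527.6  69.3  72.7] jawyaw 14.81 x [ 0.0205 -0.0017 -0.9998] j [-0.013  0.519  1.72  -0.002  0.882 -0.27 ] F [-1.1  0.5 -0.5] M [ 0.04  0.02 -0.02] w 41.9
[-1.400e-01 -4.704e+01 -1.958e+01 -1.000e-02 -3.100e-01  7.300e-01]
```

>>> send_rows:
  commands:
    - [[-0.002, 0, 0, 0, 0.035], [-0.003, 0, 0, 0, 0.035]]

```text
time: 25.08
tool_pos: [527.4, 69.3, 78.1]
tcp_rot: [-0.346, 1.55, -0.086]
contact_force: [0.7, -0.1, -1.1]
grip_width: 42.1
```

```bash
python3 -c "
from h import *
o,p,M=st();print(o['tau'].round(2))
"
```

```text
t 25.08 p [527.4  69.3  78.1] jawyaw 14.86 x [ 0.0204 -0.0018 -0.9998] j [-0.013  0.511  1.716 -0.002  0.894 -0.271] F [ 0.7 -0.1 -1.1] M [ 0.03 -0.04  0.06] w 42.1
[ 1.000e-02 -4.629e+01 -1.916e+01  5.000e-02 -1.900e-01 -2.500e-01]
```

Free. Lift clear and plan the way to the box's larger compartment.

>>> send_rows:
  commands:
    - [[-0.01, 0, 0, 0, 0.035], [-0.02, 0, 0, 0, 0.035], [-0.02, 0, 0, 0, 0.035], [-0.02, 0, 0, 0, 0.035]]

```text
time: 25.42
tool_pos: [523.8, 69.4, 149.6]
tcp_rot: [-0.372, 1.557, -0.121]
contact_force: [0.4, 0.1, 0.0]
grip_width: 41.6
```

```bash
python3 -c "
from h import *
th=np.radians(-121.5);c=np.array([550,-272.])+np.array([np.cos(th),np.sin(th)])*-50;print(c)
to([*c,160],-31.5)
from plant import optics
import cv2
d=optics.capture('side')['color'];cv2.imwrite('pics/s8.png',cv2.resize(d[60:260,120:370],None,fx=3,fy=3,interpolation=2))
"
```

```text
[ 576.12492824 -229.36799178]
t 25.42 p [523.8  69.4 149.6] jawyaw 14.39 x [ 0.0136 -0.0017 -0.9999] j [-0.012  0.416  1.64  -0.002  1.072 -0.263] F [0.4 0.1 0. ] M [-0.03 -0.12  0.01] w 41.6
shift mm [  -9.2 -302.5  -23.4] n rows 7.277986157773852
turn [np.float64(315.9), np.float64(225.9), np.float64(135.9), np.float64(45.9), np.float64(-44.1), np.float64(-134.1), np.float64(-224.1)]
```

View pics/s8.png

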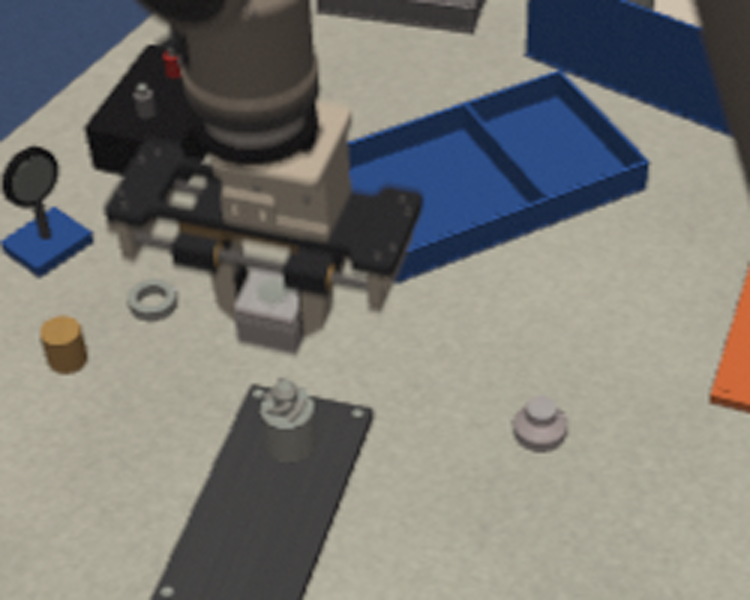

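>>> send_rows:
  commands:
    - [[0, -0.02, -0.0016, 0, 0.035], [0, -0.04, -0.003, 0, 0.035], [0, -0.04, -0.003, 0, 0.035], [0, -0.04, -0.003, 0, 0.035], [0, -0.04, -0.003, 0, 0.035], [0, -0.04, -0.003, 0, 0.035], [0, -0.035, -0.003, 0, 0.035], [0, -0.02, -0.002, 0, 0.035], [0, -0.008, -0.001, 0, 0.035]]

```text
time: 26.22
tool_pos: [577.9, -220.6, 167.0]
tcp_rot: [-0.37, 1.532, -0.127]
contact_force: [0.9, 0.3, -0.6]
grip_width: 42.0
```

```bash
python3 -c "
from h import *
to([576,-229,20],-31.5)
from plant import optics
import cv2
d=optics.capture('side')['color'];cv2.imwrite('pics/s9.png',cv2.resize(d[60:260,120:370],None,fx=3,fy=3,interpolation=2))
"
```

```text
t 26.22 p [ 577.9 -220.6  167. ] jawyaw 13.93 x [ 0.0382 -0.0049 -0.9993] j [-0.496  0.54   1.376  0.015  1.19  -0.744] F [ 0.9  0.3 -0.6] M [ 0.04 -0.12  0.05] w 42.0
shift mm [146.9  -5.7  -9.1] n rows 3.5310633944168557
turn [np.float64(315.4), np.float64(225.4), np.float64(135.4), np.float64(45.4), np.float64(-44.6), np.float64(-134.6), np.float64(-224.6)]
```

View pics/s9.png

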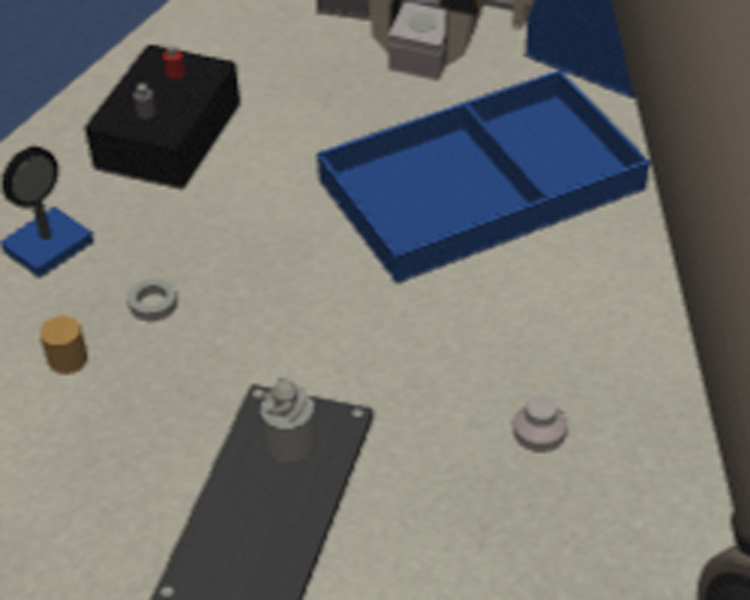

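>>> send_rows:
  commands:
    - [[0, 0.008, -0.0115, 0, 0.035], [0, 0.017, -0.0246, 0, 0.035], [0, 0.015, -0.02, 0, 0.035], [0, -0.022, 0.031, 0, 0.035], [0, -0.02, 0.029, 0, 0.035], [0, 0, 0, 0, 0.035], [0, 0, 0, 0, 0.035]]

```text
time: 26.85
tool_pos: [560.0, -201.8, 154.1]
tcp_rot: [1.411, 1.551, 1.651]
contact_force: [0.3, 0.4, -0.8]
grip_width: 41.9
```

```bash
python3 -c "
from h import *
to([576,-229,13],-31.5)
"
```

```text
t 26.85 p [ 560.  -201.8  154.1] jawyaw 13.73 x [-0.0015  0.0193 -0.9998] j [-0.483  0.536  1.42   0.018  1.195 -0.73 ] F [ 0.3  0.4 -0.8] M [-0.01 -0.13 -0.  ] w 41.9
shift mm [140.5 -32.9   8.7] n rows 3.4672902987629173
turn [np.float64(315.2), np.float64(225.2), np.float64(135.2), np.float64(45.2), np.float64(-44.8), np.float64(-134.8), np.float64(-224.8)]
```

>>> send_rows:
  commands:
    - [[0.005, -0.012, 0.003, 0, 0.035], [0.015, -0.015, 0.004, 0, 0.035], [0.03, -0.006, 0.001, 0, 0.035], [0.03, 0, 0, 0, 0.035]]

```text
time: 27.18
tool_pos: [581.9, -231.6, 80.3]
tcp_rot: [0.36, 1.553, 0.604]
contact_force: [0.3, 0.0, -0.2]
grip_width: 41.9
```

```bash
python3 -c "
from h import *
to([576,-229,13],-31.5)
"
```

```text
t 27.18 p [ 581.9 -231.6   80.3] jawyaw 13.95 x [ 0.015   0.0103 -0.9998] j [-0.509  0.657  1.421  0.019  1.055 -0.762] F [ 0.3  0.  -0.2] M [-0.04 -0.06  0.03] w 41.9
shift mm [67.3  3.5 -6.2] n rows 1.6222560448224037
turn [np.float64(315.5), np.float64(225.5), np.float64(135.5), np.float64(45.5), np.float64(-44.5), np.float64(-134.5), np.float64(-224.5)]
```

>>> send_rows:
  commands:
    - [[0.022, 0.002, -0.004, 0, 0.035], [0.015, 0.001, -0.002, 0, 0.035], [0.008, 0, 0, 0, 0.035]]

```text
time: 27.43
tool_pos: [574.7, -229.5, 29.8]
tcp_rot: [0.502, 1.554, 0.744]
contact_force: [1.4, -0.1, -0.1]
grip_width: 41.6
```

```bash
python3 -c "
from h import *
to([576,-229,13],-31.5)
from plant import optics
import cv2
d=optics.capture('side')['color'];cv2.imwrite('pics/s10.png',cv2.resize(d[60:180,200:360],None,fx=4.5,fy=4.5,interpolation=2))
"
```

```text
t 27.43 p [ 574.7 -229.5   29.8] jawyaw 13.91 x [ 0.0125  0.0115 -0.9999] j [-0.512  0.711  1.482  0.02   0.944 -0.767] F [ 1.4 -0.1 -0.1] M [-0.02 -0.12 -0.01] w 41.6
shift mm [16.8  0.1  1.1] n rows 0.4047114412949415
turn [np.float64(315.4), np.float64(225.4), np.float64(135.4), np.float64(45.4), np.float64(-44.6), np.float64(-134.6), np.float64(-224.6)]
```

View pics/s10.png

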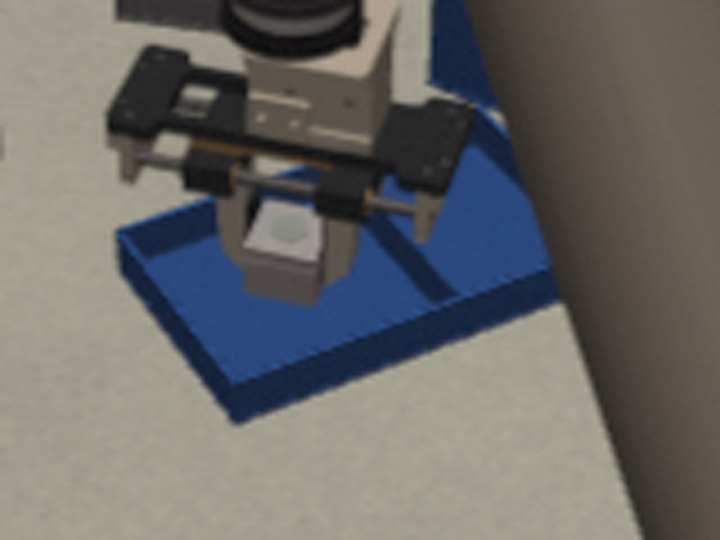

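>>> send_rows:
  commands:
    - [[0.005, 0, 0, 0, 0.035], [0.004, 0, 0, 0, 0.035], [0.003, 0, 0, 0, 0.035]]

```text
time: 27.73
tool_pos: [576.3, -230.0, 18.3]
tcp_rot: [0.362, 1.553, 0.605]
contact_force: [-0.5, 0.0, -1.5]
grip_width: 41.8
```

```bash
python3 -c "
from h import *
st()
"
```

```text
t 27.73 p [ 576.3 -230.    18.3] jawyaw 13.92 x [ 0.0148  0.0103 -0.9998] j [-0.512  0.727  1.486  0.02   0.921 -0.767] F [-0.5  0.  -1.5] M [ 0.02 -0.11  0.02] w 41.8
```

>>> send_rows:
  commands:
    - [[0.003, 0, 0, 0, 0.035], [0.002, 0, 0, 0, 0.035]]

```text
time: 27.9
tool_pos: [577.5, -230.4, 14.4]
tcp_rot: [0.22, 1.551, 0.463]
contact_force: [-0.4, -0.2, -1.1]
grip_width: 41.9
```

>>> send_rows:
  commands:
    - [[0.002, 0, 0, 0, 0.035]]

```text
time: 27.98
tool_pos: [577.9, -230.6, 12.9]
tcp_rot: [0.169, 1.551, 0.413]
contact_force: [-2.1, -1.3, 8.4]
grip_width: 42.1
```

```bash
python3 -c "
from h import *
st()
"
```

```text
t 27.98 p [ 577.9 -230.6   12.9] jawyaw 13.93 x [ 0.0186  0.0081 -0.9998] j [-0.511  0.735  1.488  0.021  0.906 -0.767] F [-2.1 -1.3  8.4] M [-0.17  0.48  0.07] w 42.1
```

Contact at the predicted height (12.9). Open and retreat.

>>> send_rows:
  commands:
    - [[0, 0, 0, 0, 0.065], [0, 0, 0, 0, 0.065], [0, 0, 0, 0, 0.065], [0, 0, 0, 0, 0.065], [0, 0, 0, 0, 0.065], [0, 0, 0, 0, 0.065]]

```text
time: 28.48
tool_pos: [579.0, -231.1, 14.4]
tcp_rot: [0.056, 1.548, 0.299]
contact_force: [0.3, 0.5, -0.2]
grip_width: 64.7
```

```bash
python3 -c "
from h import *
st()
"
```

```text
t 28.48 p [ 579.  -231.1   14.4] jawyaw 13.94 x [ 0.0214  0.0066 -0.9997] j [-0.511  0.733  1.486  0.021  0.906 -0.767] F [ 0.3  0.5 -0.2] M [-0.09 -0.1  -0.03] w 64.7
```

>>> send_rows:
  commands:
    - [[-0.01, 0, 0, 0, 0.065], [-0.02, 0, 0, 0, 0.065], [-0.03, 0, 0, 0, 0.065], [-0.035, 0, 0, 0, 0.065], [-0.035, 0, 0, 0, 0.065], [-0.03, 0, 0, 0, 0.065], [-0.01, 0, 0, 0, 0.065], [0, 0, 0, 0, 0.065]]

```text
time: 29.15
tool_pos: [573.9, -231.7, 195.5]
tcp_rot: [0.145, 1.55, 0.389]
contact_force: [0.4, -0.6, -1.1]
grip_width: 64.9
```

```bash
python3 -c "
from h import *
st()
from plant import optics
import cv2
d=optics.capture('scene')['color'];cv2.imwrite('pics/z1.png',d)
d=optics.capture('side')['color'];cv2.imwrite('pics/z2.png',d)
d=optics.capture('wrist')['color'];cv2.imwrite('pics/z3.png',d)
"
```

```text
t 29.15 p [ 573.9 -231.7  195.5] jawyaw 13.94 x [ 0.019   0.0078 -0.9998] j [-0.516  0.53   1.31   0.017  1.288 -0.764] F [ 0.4 -0.6 -1.1] M [ 0.01 -0.1   0.  ] w 64.9
```

View pics/z2.png

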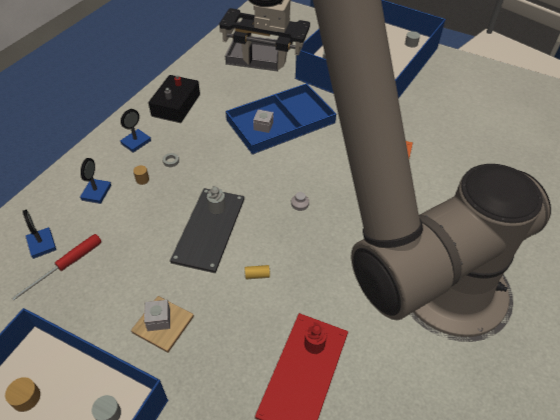

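View pics/z1.png

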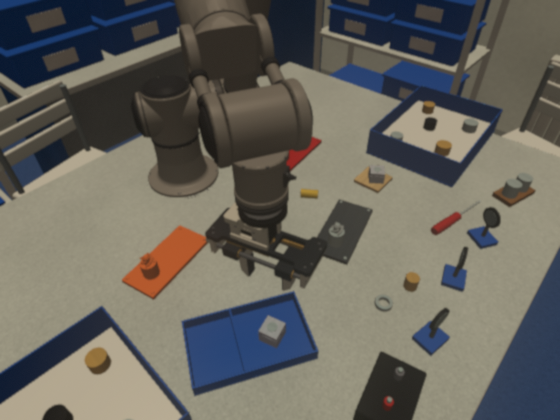

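View pics/z3.png

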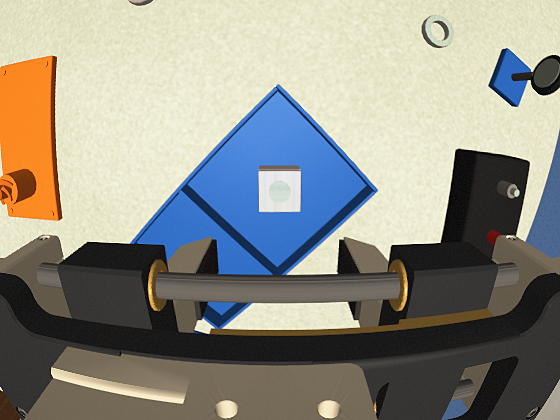

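The foot stands upright, at about (280,190) in the wrist picture, in the middle of the larger compartment. The other foot is unmoved at (157,315) in the side picture, and the gripper is clear.

```bash
python3 -c "
from plant import close_job
print(close_job())"
```

```text
the job is handed in; nothing more can be done
None
```

The square foot on the gauge plate turned fully home, so I unscrewed it and set it down in the larger compartment of the blue box. I handed the job in at about 29.3 s; no verdict was reported.

**How it went**
- **Start:** I lowered it over the stud with its sides parallel to the plate. It met the thread at the predicted height.
- **Regrip:** Partway through, I let go and regripped because the tool had tilted about 2°. After I let go, the wrist camera showed the foot about 11° further clockwise than the jaws.
- **Home:** After the regrip it dropped about 4 mm more. It then stopped dropping while the wrist torque rose, and the side picture showed no gap above the pedestal.
- **Unscrewing:** It came back up the thread and lifted off with almost no force.

**Last checks:** The foot stands upright near the middle of the larger compartment, the other foot is where it was, and the gripper is open and about 180 mm above the foot.

**What went wrong or disagreed**
- **Push force:** Peaks of 18–25 N were read while screwing, above the advised 15 N. The wrist force limit was not approached.
- **Angle:** The jaws turned about 88° in all, against about 72° expected for a good foot. I did not resolve whether the foot slipped in the jaws or turned further. The drop past the bad-foot stop, the stop itself and the picture all say it went home.

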